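Ready the frame grinder: lock the carriage, load the spring feed arm, rack the form blades

ROBOT

A 7-joint arm with a two-finger parallel gripper is mounted at the origin on the work surface. World frame = base frame: x ahead of the robot, y to its left, z up, the work surface at z = 0. Lengths are in mm, angles in rad, forces in N, time in s.
With the tool pointing down it reaches from about 400 to 875 mm from the base axis. Payload 4.4 kg.
Tool frame: the origin (TCP) lies midway between the tips of the shut fingers; the grasp point (between the pads) lies 19 mm behind it; z points along the fingers, y is the line along which they close (so a half turn about z gives the same grasp; the last joint's range is limited). The gripper opens to 85 mm and grips with 20 to 120 N. Pads are 22 mm wide; open, the fingers measure 114 mm over their backs; the gripper's body (76 mm by 85 mm) begins 54 mm behind the grasp point. The pads swing forward as they close: fully open they stand 13 mm farther back than shut.
Start: joints at [-1.286, 0.628, 0.038, 1.517, -0.027, 0.996, -0.02], TCP at [223.349, 610.437, 231.313] pointing down, gripper open.
Joint ranges: [-3.06, 3.06], [-0.37, 2.12], [-1.25, 1.32], [0.18, 2.47], [-1.1, 4.24], [0.23, 1.98], [-2.94, 2.94]. Speed limits (rad/s): [2.57, 2.57, 3.14, 3.14, 3.14, 3.14, 3.14].

INTERFACE

Orientations are given as [roll, pitch, yaw] about the fixed x, y, z axes, in that order (R = Rz(yaw) Ry(pitch) Rx(roll)).
In Python, from cell import readout, optics, order gives the robot as it stands.
- The arm moves only by the shell command python3 -m jog 'ROWS'. ROWS is a JSON object of lists of equal length, an entry for each row: "claw": the opening, from 0 (shut) to 1 (fully open); "xyz": the shift along the tool's x, y, z each as a share of 0.1 m, from -1 to 1, a list of three; "twist": the turn, a rotation vector about the tool's x, y, z each as a share of 180 degrees, from -1 to 1, a list of three. A call has 1 to 12 rows; each row shifts and turns the commanded pose from where the row before left it, along the tool's axes as they then stand; what a row does not reach is not made up. A row lasts 1/8 s, in which the tool goes at most 62.5 mm and 10.7 degrees, less where a joint would pass 70% of its speed; a pose out of reach is approached as far as the arm can. A call with a number of a shift or a turn outside -1 to 1 is refused whole. A call with a gripper value outside its range is refused whole. The fingers move at their own pace and stop on an object; the grip force is fixed at half the most. Time passes only in rows, so rows that do not move let the fingers close. It gives the time, the measured TCP pose, the force, the opening and the grip force at its end, in the units of the state.
- readout.read_state(): the state, without advancing time (a new reading comes with each control period).
- optics.get_image(name): name is "scene" or "top"; returns a dict with "color" (400x640x3 uint8, red, green, blue), "fovy" (degrees; the focal length in pixels is half the picture's height over the tangent of half this angle, whatever the lens; pixels are square), "cx", "cy" (the principal point, pixels), "k1" (the pictures are not rectified: a ray, as slopes to the right and down, at radius r is drawn at 1 + k1 r^2 times it, then the intrinsics apply), "view" (4x4, takes a point from world to camera coordinates). Camera axes: x right, y up, looking along -z (the intrinsics and any distortion apply to the point x, -y, -z); pixel columns grow to the right and rows downward; lengths in mm; the calibration is good to about 2 mm. A picture is of the moment at which its call begins. There is no depth.
- order.finish_job(): hands the job in; it is judged then, once.
Trained networks look in the newest picture that a camera, given by its name, has taken for a name from the list of things; names that differ only in an ending like _2 or _b are one class to them, and where a whole thing is asked for, a point or a joint stands for the part that bears it (a point fixed in the world has none). Each returns a list of dicts, best first, with "score" (0 to 1); they miss things now and then, are a little off and sometimes report something else, mostly with a low value. They report only what shows in the picture. A call takes as long as a camera call. They do not tell look-alikes from the thing itself.
- optics.boxes_of(camera, label): "rect" ([left, top, width, height] in pixels, round what is visible of it).
The state is a dict: "clock": time; "qpos": joint angles; "qd": joint speeds; "tau": joint torques, N m; "eef_pos": TCP position; "tool_rot": TCP orientation; "force": force on the tool from outside, world axes, zero at the start; "torque": the same for the moment, N m; "width": finger opening in mm; "gripper_force": force on a finger pad.
Only numpy, scipy, OpenCV 4.12 (cv2) and the standard library are available. Lean on these libraries where they do the work, as an engineer would, in place of code of your own. Each camera call takes 0.05 s, during which the arm holds its last target. There are 200 camera calls.

TASK

First lock the carriage: lift the sliding bolt over the bump in its guide, slide it across without forcing it and set it down flat in the locked pocket. Only then hang every feed weight by its hook on the crossbar of the spring arm, going gently down with the arm and letting go of each only when the arm has settled under it, never letting the arm drop. Also, at any time, slide each form blade, leading edge first, fully home into a slot of its own in the blade block, and leave the other things on the bench undisturbed.

Things in the scene. Friction and masses are not known exactly. Their poses are not given: they have to be found in the camera images.
- weight1: Feed weight (may be absent): upright steel block 52 x 40 x 32 mm (x, y, z), yellow band, 0.28 to 0.42 kg, with a dark C hook strap on it, 30 mm wide in y: back strap at -x, roof, short lip at +x; the C's mouth faces its +x, open from 32 to 78 mm above the base. On the roof a red grip tab 12 mm thick in x, 30 mm wide in y, 96 to 141 mm above the base. Origin: centre of the underside.
- weight1_notch (a point): Point in weight1's hook, 88 mm above its base on its z axis: the crossbar's centre line lies here when hung. The roof is an inverted V that centres the bar; inside, back strap and lip are 29 mm apart in x.
- weight2: Second feed weight, same shape as weight1, its own mass; may be absent.
- weight2_notch (a point): Point in the V notch of weight2, 88 mm above its base on its own z axis: where the crossbar's centre line lies when it hangs there.
- weight3: Third feed weight, same shape as weight1, its own mass; may be absent.
- weight3_notch (a point): Point in the V notch of weight3, 88 mm above its base on its own z axis: where the crossbar's centre line lies when it hangs there.
- crossbar (a point): Middle of the spring arm's crossbar: level round bar 10 mm thick along this y, 196 mm free between two side beams; about 0.21 m up when empty; three weights fit 58 mm apart. x points to the pivot, 200 mm away, where two posts 208 mm tall stand 122 mm either side. Hang from the -x side (the robot's): weight's x along this x, bar in through the mouth, then lower.
- feed_arm (a joint): Tilt of the arm about its level pivot, 180 mm up: 0 level, grows as the crossbar sinks, about -0.15 empty; stops -0.25 and 0.5. Spring 5.4 N m/rad, lightly damped: each weight of 0.35 kg sinks the bar about 25 mm (0.13 rad) more, and the arm drops and bounces if let go early. It pushes back when pressed lower than that.
- block: Green blade block 120 x 140 mm, 34 mm high. Its -x half is an open shelf 12 mm high; its +x half has two level slots opening to -x at x = 0, centred at y = -32 and +32 mm, each 48 mm wide, 10 mm high (12 to 22 mm above the bench), 50 mm deep; a white line on top marks the middle of each. Origin: centre of the underside.
- blade1: Form blade with blue grip: flat steel plate 100 x 42 x 5 mm lying flat, with an upright rib 10 mm thick (y), 38 mm long (x from -44 to -6 mm), up to 47 mm above the underside. Brass-coloured leading edge at +x. About 0.18 kg. Origin: centre of the underside.
- blade1_front (a point): Middle of the leading edge of blade1 at its underside, 50 mm ahead (+x) of its origin.
- blade2: Form blade with orange grip: flat steel plate 100 x 42 x 5 mm lying flat, with an upright rib 10 mm thick (y), 38 mm long (x from -44 to -6 mm), up to 47 mm above the underside. Brass-coloured leading edge at +x. About 0.18 kg. Origin: centre of the underside.
- blade2_front (a point): Middle of the leading edge of blade2 at its underside, 50 mm ahead (+x) of its origin.
- guide: Fixed green bolt guide 80 x 150 mm. The bolt slides along y on a floor 12 mm up, 46 mm wide, under steel lips (tops 52 mm up, 23 mm gap) that let it rise 25 mm, not out. A square brass bump 8 mm high crosses the floor at y = -5 to 5 mm. Open pocket at -y, locked pocket (steel keeper) at +y; end walls at y = -58, +58 mm. Origin: underside, at the bump.
- bolt: Sliding bolt, 0.2 kg: steel plate 40 x 40 x 10 mm, tongue to +y, black upright grip 14 (x) by 18 mm (y), 10 to 88 mm above its underside. Origin: centre of the underside. Starts flat in the open pocket, about y = -32 mm in the guide; locked, it lies flat at about y = +30 mm (22 to 38).
- brush: Bench brush lying on the bench; bystander.
- screwdriver: Screwdriver lying on the bench; bystander.
- starknob: Black clamping knob, 42 mm wide, 26 mm high; bystander.
- oilcan: Yellow-banded can, 52 mm wide, 110 mm high; bystander.
- wheel: Reddish grinding wheel lying flat, 90 mm wide, 18 mm thick; bystander.
- cup: Grey plastic cup, 72 mm wide, 70 mm high; bystander.
Things that resemble listed ones, but are neither listed nor needed, are in the scene too. What is shaped like the blade2 but brown or pink is not meant. Leave any pink or purple look-alike of the weight2 alone.

How it is judged (in metres and radians):
On the way, in this order (a step that is already met when the one before it is completed fails the run):
1. the carriage bolt lies flat in the locked pocket (y of bolt in the frame of guide above 0.022 m and z of bolt in the frame of guide below 0.016 m), for 0.2 s.
2. every weight hangs on the crossbar, let go and at rest (x of weight1_notch in the frame of crossbar between -0.012 and 0.012 m and z of weight1_notch in the frame of crossbar between -0.012 and 0.012 m and y of weight1_notch in the frame of crossbar between -0.1 and 0.1 m and linear speed of each of weight1, weight2, weight3 below 0.05 m/s and contact force between the fingers and weight1 below 0.1 N and x of weight2_notch in the frame of crossbar between -0.012 and 0.012 m and z of weight2_notch in the frame of crossbar between -0.012 and 0.012 m and y of weight2_notch in the frame of crossbar between -0.1 and 0.1 m and contact force between the fingers and weight2 below 0.1 N and x of weight3_notch in the frame of crossbar between -0.012 and 0.012 m and z of weight3_notch in the frame of crossbar between -0.012 and 0.012 m and y of weight3_notch in the frame of crossbar between -0.1 and 0.1 m and contact force between the fingers and weight3 below 0.1 N and velocity of joint feed_arm between -0.1 and 0.1 rad/s), for 0.3 s.
At the end, for the whole second after the job is handed in: The bolt lies flat in the locked pocket (22 mm or more past the bump's middle); every weight present hangs with the crossbar in its notch (within 12 mm), released, at rest with the arm still; every blade lies flat in a slot with its leading edge within 6 mm of the slot's end (all of step 1 and all of step 2 and x of each of blade1_front, blade2_front in the frame of block above 0.044 m and z of blade1_front in the frame of block between 0.008 and 0.019 m and angle between the x axis of each of blade1, blade2 and the x axis of block, either way round below 0.15 rad and (y of blade1_front in the frame of block between -0.041 and -0.023 m or y of blade1_front in the frame of block between 0.023 and 0.041 m) and linear speed of each of blade1, blade2 below 0.03 m/s and z of blade2_front in the frame of block between 0.008 and 0.019 m and (y of blade2_front in the frame of block between -0.041 and -0.023 m or y of blade2_front in the frame of block between 0.023 and 0.041 m)); the robot touches nothing.
It fails at once if the arm drops: the crossbar sinks faster than about 12 cm/s (0.6 rad/s) (velocity of joint feed_arm above 0.6 rad/s).
It fails at once if a weight hangs on the crossbar while the bolt is not locked (not (y of bolt in the frame of guide above 0.015 m) and ((x of weight1_notch in the frame of crossbar between -0.012 and 0.012 m and z of weight1_notch in the frame of crossbar between -0.012 and 0.012 m and y of weight1_notch in the frame of crossbar between -0.1 and 0.1 m) or (x of weight2_notch in the frame of crossbar between -0.012 and 0.012 m and z of weight2_notch in the frame of crossbar between -0.012 and 0.012 m and y of weight2_notch in the frame of crossbar between -0.1 and 0.1 m) or (x of weight3_notch in the frame of crossbar between -0.012 and 0.012 m and z of weight3_notch in the frame of crossbar between -0.012 and 0.012 m and y of weight3_notch in the frame of crossbar between -0.1 and 0.1 m))).
It fails at once if the bolt is forced against the bump with more than 60 N (contact force between bolt and guide above 60 N and y of bolt in the frame of guide between -0.027 and 0.02 m).
It fails at once if a bystander is moved by more than 4 cm (distance of any of brush, screwdriver, starknob, oilcan, wheel, cup from where it was at the start of the episode above 0.04 m).
Of weight1, weight2, weight3 only 2 to 3 are there at a start; the rules pass over those that are not, and their reading is None.
At some moment in a run one of blade1, blade2 may be knocked a few centimetres aside while the robot is not near it.
It also fails if it takes over 210 s, if anything falls off the work surface, if the arm or the gripper's body presses on something with over 40 N, if the wrist force passes 120 N, or if a joint passes its speed limit or range.

## Working session

There is one attempt and no reset: what is moved stays moved. The work goes in short steps, Python scripts to look and compute and a shell command to move; the robot and the scene stay as the last step left them, time stands still between calls to the robot, and variables do not carry over. Pictures are saved under pics/ and viewed, at most 14 in all, crops included, and the job is handed in when it is done.

```bash
mkdir -p pics; ls
cat > h.py <<'E'
import numpy as np, cv2, json
from cell import readout, optics, order
from scipy.spatial.transform import Rotation as R
def snap(cam, fn=None):
    im=optics.get_image(cam)
    if fn: cv2.imwrite(fn, cv2.cvtColor(im['color'],cv2.COLOR_RGB2BGR))
    return im
def K(im):
    f=200/np.tan(np.radians(im['fovy'])/2); return f
def px2w(im,u,v,z):
    f=K(im); d=np.array([(u-im['cx'])/f,(v-im['cy'])/f]); p=d.copy()
    for _ in range(30): p=d/(1+im['k1']*(p@p))
    V=np.array(im['view']); Rm=V[:3,:3]; c=-Rm.T@V[:3,3]
    r=Rm.T@np.array([p[0],-p[1],-1]); return c+r*(z-c[2])/r[2]
def w2px(im,P):
    f=K(im); V=np.array(im['view']); q=V[:3,:3]@np.asarray(P,float)+V[:3,3]
    p=np.array([q[0],-q[1]])/(-q[2]); p=p*(1+im['k1']*(p@p)); return p*f+[im['cx'],im['cy']]
def fit(im,model,pix,x0):
    """pose (x,y,yaw) with z fixed: model Nx3 pts in body frame, pix Nx2"""
    from scipy.optimize import least_squares
    def res(s):
        Rz=R.from_euler('z',s[2]).as_matrix(); return np.concatenate([w2px(im,Rz@m+[s[0],s[1],0])-p for m,p in zip(np.array(model,float),pix)])
    r=least_squares(res,x0,x_scale=[10,10,.1]); return r.x, np.abs(r.fun).max()
def st():
    s=readout.read_state(); print({k:np.round(s[k],3).tolist() for k in ('clock','qpos','eef_pos','tool_rot','force','width','gripper_force')})
E
python3 - <<'E'
from h import *
for c in('scene','top'):
    im=snap(c,f'pics/{c}0.png'); V=np.array(im['view']); print(c,im['fovy'],im['cx'],im['cy'],im['k1'],(-V[:3,:3].T@V[:3,3]).round(),V[:3,:3].round(2).tolist())
    for l in 'weight1 crossbar block blade1 guide bolt brush screwdriver starknob oilcan wheel cup'.split():
        try: print(l,[(np.round(b['rect']).astype(int).tolist(),round(b['score'],2)) for b in optics.boxes_of(c,l)])
        except Exception as e: print(l,e)
st()
E
```

```text
pics
scene 53.36649951896929 325.01751895303346 200.57915240274016 0.015666865847071335 [1024.  664.  845.] [[-0.78, 0.62, -0.01], [-0.42, -0.51, 0.75], [0.47, 0.59, 0.66]]
weight1 [([345, 159, 21, 41], 0.91), ([345, 187, 19, 50], 0.83), ([321, 169, 13, 41], 0.82), ([303, 196, 22, 46], 0.75), ([327, 143, 24, 38], 0.6)]
crossbar [([191, 114, 92, 50], 0.69), ([273, 287, 24, 42], 0.23)]
block [([338, 291, 63, 48], 0.88), ([304, 195, 22, 48], 0.58)]
blade1 [([419, 250, 16, 42], 0.96), ([474, 259, 43, 32], 0.92), ([437, 225, 22, 31], 0.65), ([373, 227, 18, 38], 0.63)]
guide [([246, 235, 55, 55], 0.93)]
bolt [([373, 228, 18, 33], 0.59), ([258, 232, 18, 30], 0.49)]
brush [([323, 240, 26, 41], 0.64)]
screwdriver [([236, 172, 22, 29], 0.66), ([194, 114, 89, 50], 0.23)]
starknob []
oilcan [([274, 287, 26, 43], 0.83)]
wheel [([213, 216, 29, 24], 0.63)]
cup [([428, 311, 33, 42], 0.56), ([194, 114, 87, 51], 0.46)]
top 53.34391883143086 316.3600453295281 192.43050793452772 -0.06194477514843017 [ 446.   23. 1176.] [[-0.02, -1.0, -0.0], [1.0, -0.02, 0.09], [-0.09, -0.0, 1.0]]
weight1 [([291, 220, 18
[... 239 characters left out ...]
216, 277, 35, 32], 0.81), ([250, 216, 36, 37], 0.75), ([207, 226, 29, 36], 0.68)]
guide [([284, 124, 53, 34], 0.84)]
bolt [([256, 180, 50, 16], 0.54), ([310, 132, 20, 10], 0.49)]
brush [([259, 181, 45, 13], 0.76), ([312, 180, 15, 22], 0.18)]
screwdriver [([400, 171, 44, 12], 0.66)]
starknob [([376, 236, 14, 17], 0.6), ([340, 219, 17, 18], 0.57)]
oilcan [([244, 105, 22, 25], 0.66)]
wheel [([362, 121, 35, 26], 0.65), ([343, 221, 18, 19], 0.5)]
cup [([150, 192, 30, 28], 0.58)]
{'clock': 1.3, 'qpos': [-1.286, 0.628, 0.038, 1.517, -0.027, 0.996, -0.02], 'eef_pos': [223.344, 610.447, 231.317], 'tool_rot': [3.142, -0.0, 2.791], 'force': [0.622, 1.032, -0.335], 'width': 84.997, 'gripper_force': 0.0}
```

View pics/scene0.png

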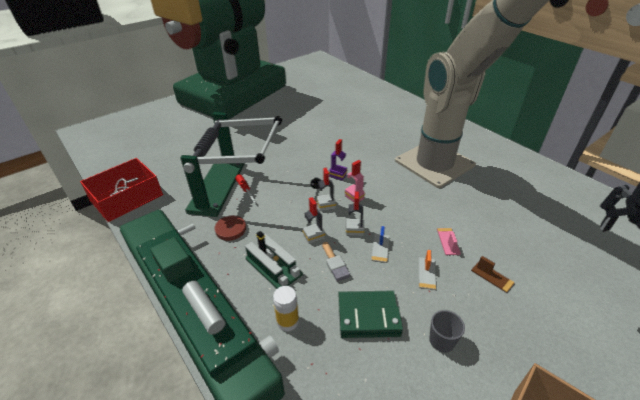

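View pics/top0.png

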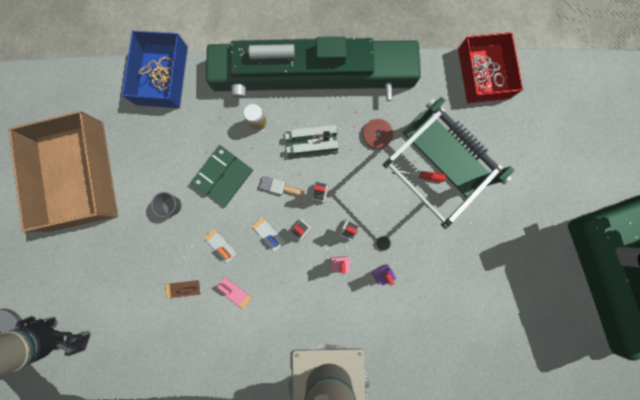

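The scene shows three yellow/steel weights at scene (304-325,196-242), (321-334,169-210) and (345-364,187-237), with pink and purple look-alikes at (356,180) and (338,160). The blue blade is at (380,245) and the orange at (427,270), with pink and brown look-alikes at (447,241) and (492,273). I'll enlarge to confirm.

Run:
```python
import cv2
a=cv2.imread('pics/top0.png')
def g(a,x0,y0,x1,y1,s,fn):
    b=cv2.resize(a[y0:y1,x0:x1],None,fx=s,fy=s,interpolation=cv2.INTER_CUBIC)
    for x in range((x0+9)//10*10,x1,10): cv2.line(b,(int((x-x0)*s),0),(int((x-x0)*s),4 if x%50 else 12),(0,0,255),1)
    for y in range((y0+9)//10*10,y1,10): cv2.line(b,(0,int((y-y0)*s)),(4 if y%50 else 12,int((y-y0)*s)),(0,0,255),1)
    cv2.imwrite(fn,b)
g(a,190,110,350,230,5,'pics/c1.png')
g(a,200,170,400,290,4,'pics/c2.png')
```

```text
(no output)
```

View pics/c1.png

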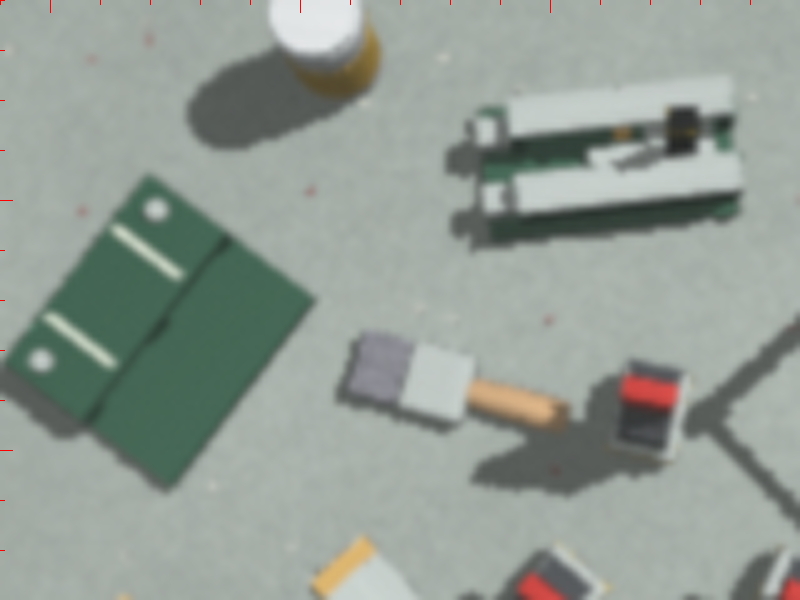

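View pics/c2.png

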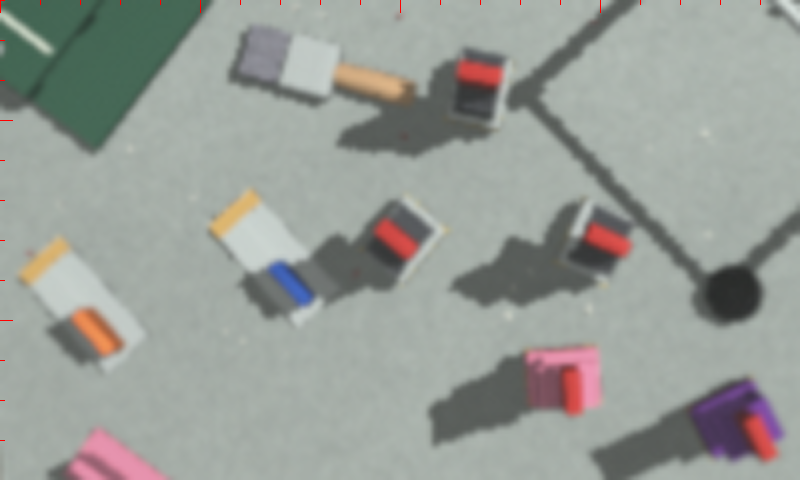

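Run:
```python
import cv2
a=cv2.imread('pics/scene0.png')
b=cv2.resize(a[130:255,290:390],None,fx=4.8,fy=4.8,interpolation=cv2.INTER_CUBIC); 
cv2.imwrite('pics/c3.png',b)
t=cv2.imread('pics/top0.png')
cv2.imwrite('pics/c4.png',cv2.resize(t[95:235,370:520],None,fx=4,fy=4,interpolation=cv2.INTER_CUBIC))
from h import *
im=snap('top')
c1=lambda x,y:(190+x/5,110+y/5); c2=lambda x,y:(200+x/4,170+y/4)
P=lambda p,z:px2w(im,*p,z).round(1)[:2].tolist()
print('lips',[P(c1(*q),52) for q in [(733,77),(735,110),(510,137),(508,100),(740,148),(742,188),(517,212),(517,180)]])
print('bump',P(c1(622,132),20),'grip',P(c1(683,122),100),P(c1(683,145),50))
print('block',[P(c1(*q),z) for q,z in [((150,175),34),((5,368),34),((230,240),34),((95,413),34),((315,300),12),((168,490),12)]])
print('lines',[P(c1(*q),34) for q in [(113,228),(182,277),(45,317),(114,364)]])
print('orange',[P(c2(*q),5) for q in [(62,238),(22,270),(145,333),(105,370)]],'rib',P(c2(93,330),47))
print('blue',[P(c2(*q),5) for q in [(250,190),(212,232),(302,325)]],'rib',P(c2(290,283),47))
for n,tab,corn in [('A',(480,73),[(508,60),(495,126)]),('B',(396,238),[(405,198),(444,230),(402,280)]),('C',(608,240),[(588,200),(568,240),(602,281)])]:
    print(n,'tab',P(c2(*tab),141),'base corners z32',[P(c2(*q),32) for q in corn])
```

```text
lips [[745.3, -37.3], [725.8, -38.0], [712.2, 91.8], [734.0, 92.8], [703.4, -40.4], [680.0, -41.0], [668.3, 88.3], [686.9, 88.1]]
bump [721.6, 27.4] grip [707.6, -6.6] [706.2, -7.7]
block [[698.0, 304.3], [585.7, 388.5], [658.5, 257.0], [558.5, 335.4], [625.6, 210.8], [514.4, 297.7]]
lines [[666.9, 325.8], [637.2, 285.0], [615.2, 365.3], [586.9, 324.5]]
orange [[451.8, 323.2], [428.8, 352.8], [381.7, 261.8], [355.2, 291.3]] rib [386.5, 290.2]
blue [[485.0, 184.2], [454.6, 212.3], [385.9, 146.7]] rib [417.6, 150.5]
A tab [554.4, 14.6] base corners z32 [[574.9, -6.7], [527.2, 3.6]]
B tab [447.9, 70.9] base corners z32 [[476.6, 69.1], [453.2, 41.5], [418.1, 72.0]]
C tab [444.2, -66.4] base corners z32 [[472.9, -62.1], [444.6, -47.1], [414.9, -70.8]]
```

View pics/c3.png

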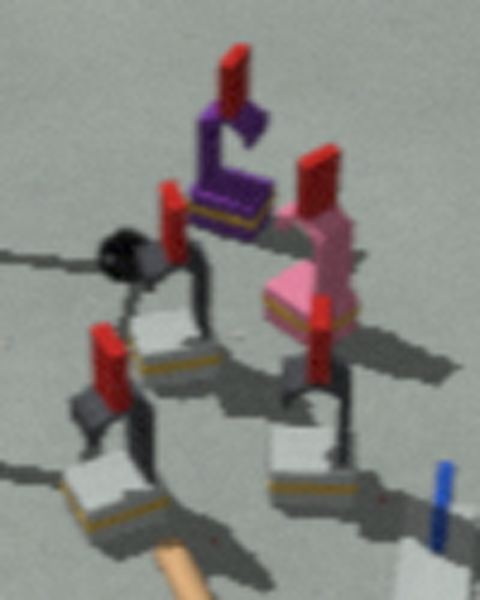

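View pics/c4.png

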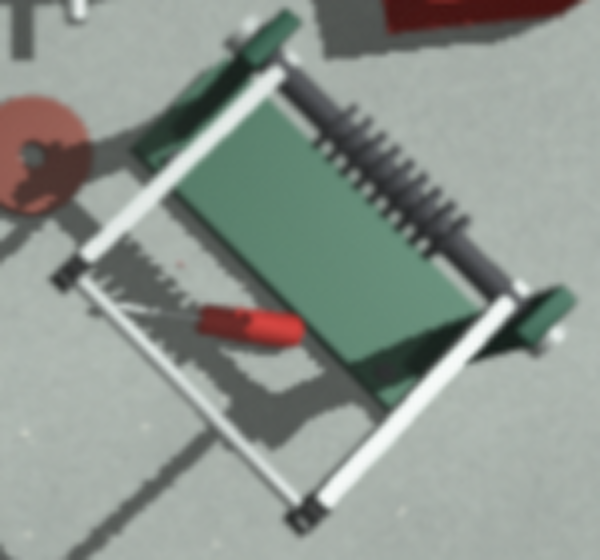

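The crops show the three dark-strap, yellow-band weights: A at top (320,190), B at (300,229) and C at (351,230). All three mouths face +x/-y. Pink (341,265) and purple (385,275) are look-alikes and stay put. The blades meant are the blue and orange ones. The bolt grip is at (326,135), and the locked pocket is to the left, at world +y. I'll measure the crossbar and plan the bolt approach.

```bash
cat >> h.py <<'E'
def go(*targets):
    """targets (x,y,z,psi); prints twist share about tool z, then shift shares in the axes after the twist"""
    s=readout.read_state(); p=np.array(s['eef_pos']); ps=s['tool_rot'][2]
    for t in targets:
        d=(t[3]-ps+np.pi)%(2*np.pi)-np.pi; ps=t[3]
        Rt=R.from_euler('xyz',[np.pi,0,ps]).as_matrix(); v=Rt.T@(np.array(t[:3])-p)/100; p=np.array(t[:3],float)
        print('twist z',round(-d/np.pi,4),'shift',v.round(3).tolist())
E
python3 - <<'E'
from h import *
im=snap('top'); sc=snap('scene')
c4=lambda x,y:(370+x/4,95+y/4)
for z in(200,210,220): print(z,px2w(im,*c4(78,275),z).round(1),px2w(im,*c4(303,508),z).round(1))
print('pivot 180',px2w(im,*c4(285,75),180).round(1),px2w(im,*c4(520,290),180).round(1))
print('posts 208',px2w(im,*c4(272,35),208).round(1),px2w(im,*c4(548,318),208).round(1))
# bar ends in scene ~ (279,121),(262,158)
for q in[(279,121),(262,158)]:
  for z in(200,215): print('scene',px2w(sc,*q,z).round(1))
go((707,-6.5,260,3.23),(707,-6.5,110,3.23))
E
```

```text
200 [ 606.5 -158.6  200. ] [ 459.5 -292.8  200. ]
210 [ 604.8 -156.8  210. ] [ 459.4 -289.6  210. ]
220 [ 603.2 -154.9  220. ] [ 459.2 -286.4  220. ]
pivot 180 [ 738.3 -301.5  180. ] [ 595.9 -446.9  180. ]
posts 208 [ 756.1 -285.5  208. ] [ 573.9 -450.5  208. ]
scene [ 446.2 -298.4  200. ]
scene [ 459.6 -276.   215. ]
scene [ 595.2 -160.1  200. ]
scene [ 605.2 -140.9  215. ]
twist z -0.1398 shift [-4.273, -6.572, -0.287]
twist z -0.0 shift [0.0, -0.0, 1.5]
```

```bash
python3 -m jog '{"claw":[1,1,1,1,1,1,1,1,1,1,1],"xyz":[[0,0,0],[0,0,0],[0,0,0],[-0.267,-0.411,-0.018],[-0.267,-0.411,-0.018],[-0.267,-0.411,-0.018],[-0.267,-0.411,-0.018],[-0.267,-0.411,-0.018],[-0.267,-0.411,-0.018],[-0.267,-0.411,-0.018],[-0.267,-0.411,-0.018]],"twist":[[0,0,-0.0466],[0,0,-0.0466],[0,0,-0.0466],[0,0,0],[0,0,0],[0,0,0],[0,0,0],[0,0,0],[0,0,0],[0,0,0],[0,0,0]]}'
python3 -m jog '{"claw":[1,1,1,1,1,1,1,1,1,1],"xyz":[[-0.267,-0.411,-0.018],[-0.267,-0.411,-0.018],[-0.267,-0.411,-0.018],[-0.267,-0.411,-0.018],[-0.267,-0.411,-0.018],[-0.267,-0.411,-0.018],[-0.267,-0.411,-0.018],[-0.267,-0.411,-0.018],[0,0,0],[0,0,0]],"twist":[[0,0,0],[0,0,0],[0,0,0],[0,0,0],[0,0,0],[0,0,0],[0,0,0],[0,0,0],[0,0,0],[0,0,0]]}'
python3 -c "
from h import *
st(); go((707,-6.5,66,3.23))"
```

```text
clock: 2.82
eef_pos: [466.1, 300.5, 246.0]
tool_rot: [3.141, 0.001, -3.053]
force: [1.1, 0.6, -0.1]
width: 85.5
gripper_force: 0.0
clock: 4.08
eef_pos: [706.6, -6.3, 259.7]
tool_rot: [3.14, -0.001, -3.053]
force: [-0.5, 0.9, -0.1]
width: 85.5
gripper_force: 0.0
{'clock': 4.075, 'qpos': [-0.007, 0.694, -0.044, 1.297, 0.03, 1.152, 1.606], 'eef_pos': [706.557, -6.321, 259.666], 'tool_rot': [3.14, -0.001, -3.053], 'force': [-0.503, 0.882, -0.088], 'width': 85.472, 'gripper_force': 0.0}
twist z -0.0 shift [-0.004, -0.002, 1.937]
```

```bash
python3 -m jog '{"claw":[1,1,1,1,1,1,0,0,0,0,0,0],"xyz":[[0,0,0.4],[0,0,0.4],[0,0,0.4],[0,0,0.4],[0,0,0.34],[0,0,0],[0,0,0],[0,0,0],[0,0,0],[0,0,0],[0,0,0],[0,0,0]],"twist":[[0,0,0],[0,0,0],[0,0,0],[0,0,0],[0,0,0],[0,0,0],[0,0,0],[0,0,0],[0,0,0],[0,0,0],[0,0,0],[0,0,0]]}'
python3 -c "
from h import *
st(); snap('scene','pics/s1.png'); im=snap('top')
print(w2px(im,[707,-6.5,100]))"
```

```text
clock: 5.58
eef_pos: [707.4, -6.8, 67.0]
tool_rot: [3.142, 0.001, -3.053]
force: [-0.9, 0.1, 5.4]
width: 16.9
gripper_force: 61.2
{'clock': 5.575, 'qpos': [-0.008, 0.894, -0.042, 1.46, 0.045, 0.788, 1.593], 'eef_pos': [707.428, -6.803, 67.012], 'tool_rot': [3.142, 0.001, -3.053], 'force': [-0.939, 0.148, 5.376], 'width': 16.851, 'gripper_force': 61.19}
[326.57919355 134.60372799]
```

```bash
python3 -m jog '{"claw":[0,0,0,0,0],"xyz":[[0,0,-0.05],[0,0,-0.05],[0,0,-0.05],[0,0,0],[0,0,0]],"twist":[[0,0,0],[0,0,0],[0,0,0],[0,0,0],[0,0,0]]}'
python3 -m jog '{"claw":[0,0,0,0],"xyz":[[0,0.04,0],[0,0.04,0],[0,0.04,0],[0,0,0]],"twist":[[0,0,0],[0,0,0],[0,0,0],[0,0,0]]}'
```

```text
clock: 6.3
eef_pos: [706.8, -6.9, 80.9]
tool_rot: [3.142, -0.0, -3.053]
force: [-1.2, -0.3, -1.7]
width: 16.7
gripper_force: 60.4
clock: 6.8
eef_pos: [705.8, 6.0, 81.0]
tool_rot: [3.141, -0.0, -3.052]
force: [0.3, 0.7, -2.2]
width: 17.2
gripper_force: 60.4
```

```bash
python3 -m jog '{"claw":[0,0,0,0,0,0,0,0],"xyz":[[0,0.07,0],[0,0.07,0],[0,0.07,0],[0,0.07,0],[0,0.07,0],[0,0.07,0],[0,0.07,0],[0,0,0]],"twist":[[0,0,0],[0,0,0],[0,0,0],[0,0,0],[0,0,0],[0,0,0],[0,0,0],[0,0,0]]}'
python3 -m jog '{"claw":[0,0,0,0,0],"xyz":[[0,0,0.05],[0,0,0.05],[0,0,0.04],[0,0,0],[0,0,0]],"twist":[[0,0,0],[0,0,0],[0,0,0],[0,0,0],[0,0,0]]}'
python3 -c "
from h import *
st(); snap('scene','pics/s1.png')"
```

```text
clock: 7.8
eef_pos: [701.4, 55.2, 81.0]
tool_rot: [3.141, -0.0, -3.052]
force: [-0.0, 0.7, -1.1]
width: 17.1
gripper_force: 60.3
clock: 8.43
eef_pos: [701.5, 53.5, 67.1]
tool_rot: [-3.141, -0.0, -3.053]
force: [-0.6, 0.3, -0.5]
width: 17.1
gripper_force: 60.6
{'clock': 8.425, 'qpos': [-0.098, 0.889, -0.033, 1.471, 0.037, 0.782, 1.514], 'eef_pos': [701.54, 53.527, 67.061], 'tool_rot': [-3.141, -0.0, -3.053], 'force': [-0.643, 0.313, -0.543], 'width': 17.07, 'gripper_force': 60.601}
```

```bash
python3 -m jog '{"claw":[0.6,0.6,0.6,0.6,0.6,0.6,0.6],"xyz":[[0,0,0],[0,0,0],[0,0,0],[0,0,-0.4],[0,0,-0.5],[0,0,-0.5],[0,0,-0.4]],"twist":[[0,0,0],[0,0,0],[0,0,0],[0,0,0],[0,0,0],[0,0,0],[0,0,0]]}'
python3 - <<'E'
from h import *
from scipy.optimize import least_squares
im=snap('top'); sc=snap('scene','pics/s2.png')
T=cv2.imread('pics/top0.png'); S=cv2.imread('pics/scene0.png')
cv2.imwrite('pics/s2c.png',cv2.resize(cv2.imread('pics/s2.png')[200:300,200:320],None,fx=5,fy=5,interpolation=cv2.INTER_CUBIC))
def blobs(I,box):
    x0,y0,x1,y1=box; a=I[y0:y1,x0:x1].astype(int); m=((a[...,2]>120)&(a[...,2]-a[...,1]>70)&(a[...,2]-a[...,0]>60)).astype(np.uint8)
    v,u=np.nonzero(m); return u.mean()+x0,v.mean()+y0,m.sum()
tb={'A':(310,180,330,200),'B':(290,218,312,242),'C':(340,218,362,240)}
sb={'A':(305,195,321,220),'B':(350,190,362,212),'C':(320,165,331,187)}
def box(cx,cy,cz,hx,hy,hz): return np.array([[cx+i*hx,cy+j*hy,cz+k*hz] for i in(-1,1) for j in(-1,1) for k in(-1,1)])
tab=box(0,0,118.5,6,15,22.5)
for n in 'ABC':
    hull=[]
    for I,b,c in((T,tb[n],im),(S,sb[n],sc)):
        x0,y0,x1,y1=b;a=I[y0:y1,x0:x1].astype(int);m=(a[...,2]>90)&(a[...,2]>1.6*a[...,1])&(a[...,2]>1.5*a[...,0])
        v,u=np.nonzero(m); P=np.c_[u+x0,v+y0].astype(float); hull.append((P.mean(0),np.cov(P.T),c,len(P)))
    def sil(s,c):
        Rz=R.from_euler('z',s[2]).as_matrix(); q=np.array([w2px(c,Rz@t+[s[0],s[1],0]) for t in tab]).astype(np.float32)
        h=cv2.convexHull(q)[:,0].astype(float); m=cv2.moments((h*1).astype(np.float32)); 
        cen=np.array([m['m10'],m['m01']])/m['m00']; cv=np.array([m['mu20'],m['mu11'],m['mu02']])/m['m00']; return cen,cv
    def res(s):
        r=[]
        for cen,cv,c,_ in hull:
            a,b=sil(s,c); r+=list((a-cen))+list((b-[cv[0,0],cv[0,1],cv[1,1]])*.3)
        return np.array(r)
    best=min((least_squares(res,[px2w(im,*hull[0][0],130)[0],px2w(im,*hull[0][0],130)[1],y],x_scale=[10,10,.1]) for y in(-.2,-.5,-.8)),key=lambda r:r.cost)
    print(n,best.x.round(2),'cost',round(best.cost,2),[h[3] for h in hull],best.fun.round(1))
st()
E
```

```text
clock: 9.35
eef_pos: [702.0, 54.0, 249.7]
tool_rot: [3.141, 0.002, -3.053]
force: [0.6, 0.3, 0.3]
width: 51.2
gripper_force: 0.0
A [ 5.5603e+02  1.6920e+01 -2.0000e-01] cost 2.17 [60, 104] [-0.1  0.4  0.5  0.1  0.2  0.2  1.5  0.7  0.8  0.8]
B [446.66  72.89  -0.5 ] cost 3.72 [60, 100] [ 0.1  0.7  0.9  0.2 -0.4  0.4  2.1  0.   0.8  0.7]
C [444.56 -65.17  -0.5 ] cost 2.02 [62, 68] [-0.2  0.3  0.6  0.4  0.1  0.1  0.9  0.2  0.6  1.4]
{'clock': 9.45, 'qpos': [-0.098, 0.693, -0.035, 1.319, 0.025, 1.119, 1.524], 'eef_pos': [704.712, 54.21, 253.237], 'tool_rot': [3.141, 0.011, -3.053], 'force': [-0.338, 0.69, 0.267], 'width': 51.273, 'gripper_force': 0.0}
```

View pics/s2c.png

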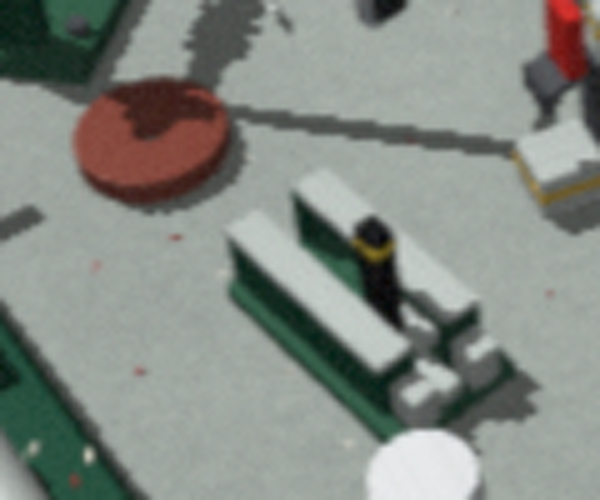

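The crop shows the bolt grip at the keeper end with its tongue in the keeper, so it's locked. I'll refine the weight fit, because float32 stalled the optimiser.

Run:
```python
from h import *
from scipy.optimize import minimize
im=snap('top'); sc=snap('scene')
T=cv2.imread('pics/top0.png'); S=cv2.imread('pics/scene0.png')
tb={'A':(310,180,330,200),'B':(290,218,312,242),'C':(340,218,362,240)}
sb={'A':(305,195,321,220),'B':(350,190,362,212),'C':(320,165,331,187)}
tab=np.array([[i*6,j*15,k] for i in(-1,1) for j in(-1,1) for k in(96,141)],float)
W={}
for n in 'ABC':
    d=[]
    for I,b,c in((T,tb[n],im),(S,sb[n],sc)):
        x0,y0,x1,y1=b;a=I[y0:y1,x0:x1].astype(int);m=(a[...,2]>90)&(a[...,2]>1.6*a[...,1])&(a[...,2]>1.5*a[...,0]); d.append((m,b,c))
    def cost(s):
        Rz=R.from_euler('z',s[2]).as_matrix(); e=0
        for m,b,c in d:
            q=np.array([w2px(c,Rz@t+[s[0],s[1],0]) for t in tab])-[b[0]-.5,b[1]-.5]
            h=cv2.convexHull((q*8).astype(np.float32)).astype(np.int32); M=np.zeros((m.shape[0]*8,m.shape[1]*8),np.uint8); cv2.fillConvexPoly(M,h,1)
            M=cv2.resize(M.astype(np.float32),m.shape[::-1],interpolation=cv2.INTER_AREA); e+=np.abs(M-m).sum()
        return e
    i=px2w(im,*{'A':(320,188.2),'B':(299,229.5),'C':(352,230)}[n],141)
    r=min((minimize(cost,[i[0],i[1],y],method='Nelder-Mead',options=dict(initial_simplex=[[i[0],i[1],y],[i[0]+6,i[1],y],[i[0],i[1]+6,y],[i[0],i[1],y+.25]])) for y in(-.2,-.5,-.8)),key=lambda r:r.fun)
    print(n,r.x.round(2),r.fun); W[n]=r.x
b=W['B']; psi=b[2]+np.pi/2
go((b[0],b[1],250,psi),(b[0],b[1],106,psi))
```

```text
A [ 5.5611e+02  1.5700e+01 -4.2000e-01] 44.5625
B [447.18  71.95  -0.71] 49.28125
C [444.73 -65.59  -0.64] 41.78125
twist z 0.7528 shift [-1.515, -2.055, -0.021]
twist z -0.0 shift [-0.0, -0.0, 1.44]
```

```bash
python3 -m jog '{"claw":[1,1,1,1,1,1,1,1,1,1,1,1],"xyz":[[0,0,0],[0,0,0],[0,0,0],[0,0,0],[0,0,0],[0,0,0],[0,0,0],[0,0,0],[0,0,0],[0,0,0],[0,0,0],[0,0,0]],"twist":[[0,0,0.058],[0,0,0.058],[0,0,0.058],[0,0,0.058],[0,0,0.058],[0,0,0.058],[0,0,0.058],[0,0,0.058],[0,0,0.058],[0,0,0.058],[0,0,0.058],[0,0,0.058]]}'
python3 -c "
from h import *
st(); go((444.7,-65.6,250,0.93),(444.7,-65.6,106,.93))"
```

```text
clock: 11.05
eef_pos: [700.4, 53.8, 244.9]
tool_rot: [-3.139, 0.002, 1.037]
force: [-0.3, 0.1, 0.0]
width: 85.1
gripper_force: 0.0
{'clock': 11.05, 'qpos': [-0.392, 0.756, 0.544, 1.338, -0.397, 1.159, -0.343], 'eef_pos': [700.424, 53.808, 244.866], 'tool_rot': [-3.139, 0.002, 1.037], 'force': [-0.303, 0.114, 0.046], 'width': 85.131, 'gripper_force': 0.0}
twist z 0.0341 shift [-2.486, -1.336, -0.051]
twist z -0.0 shift [0.0, -0.0, 1.44]
```

```bash
python3 -m jog '{"claw":[1,1,1,1,1,1,1,1,1],"xyz":[[0,0,0],[-0.355,-0.191,-0.007],[-0.355,-0.191,-0.007],[-0.355,-0.191,-0.007],[-0.355,-0.191,-0.007],[-0.355,-0.191,-0.007],[-0.355,-0.191,-0.007],[-0.355,-0.191,-0.007],[0,0,0]],"twist":[[0,0,0.034],[0,0,0],[0,0,0],[0,0,0],[0,0,0],[0,0,0],[0,0,0],[0,0,0],[0,0,0]]}'
python3 -m jog '{"claw":[1,1,1,1,1,1,0,0,0,0,0,0],"xyz":[[0,0,0.3],[0,0,0.3],[0,0,0.3],[0,0,0.3],[0,0,0.25],[0,0,0],[0,0,0],[0,0,0],[0,0,0],[0,0,0],[0,0,0],[0,0,0]],"twist":[[0,0,0],[0,0,0],[0,0,0],[0,0,0],[0,0,0],[0,0,0],[0,0,0],[0,0,0],[0,0,0],[0,0,0],[0,0,0],[0,0,0]]}'
python3 -c "
from h import *
st()"
```

```text
clock: 12.18
eef_pos: [442.9, -68.1, 251.1]
tool_rot: [-3.138, 0.002, 0.933]
force: [1.3, 0.1, -0.0]
width: 85.0
gripper_force: 0.0
clock: 13.68
eef_pos: [446.8, -66.7, 107.5]
tool_rot: [3.142, -0.001, 0.937]
force: [-1.0, 1.6, 6.1]
width: 11.5
gripper_force: 58.9
{'clock': 13.675, 'qpos': [-0.201, 0.606, 0.421, 2.177, -0.553, 0.461, 0.022], 'eef_pos': [446.835, -66.685, 107.479], 'tool_rot': [3.142, -0.001, 0.937], 'force': [-1.044, 1.569, 6.054], 'width': 11.46, 'gripper_force': 58.86}
```

```bash
cat >> h.py <<'E'
BC=np.array([533.,-224.]); BY=-.835
def bar(lx,ly,z):
    c,s=np.cos(BY),np.sin(BY); return (BC[0]+c*lx-s*ly,BC[1]+s*lx+c*ly,z,BY+np.pi/2)
E
python3 -m jog '{"claw":[0,0,0,0,0,0,0],"xyz":[[0,0,-0.15],[0,0,-0.3],[0,0,-0.3],[0,0,-0.3],[0,0,-0.3],[0,0,-0.2],[0,0,0]],"twist":[[0,0,0],[0,0,0],[0,0,0],[0,0,0],[0,0,0.032],[0,0,0.032],[0,0,0]]}'
python3 -c "
from h import *
st();print(bar(0,-58,0)); go(bar(-90,-58,262),bar(-35,-58,262),bar(0,-58,262))"
```

```text
clock: 14.55
eef_pos: [447.0, -67.1, 262.6]
tool_rot: [3.14, -0.001, 0.737]
force: [-0.0, 0.3, -4.0]
width: 11.3
gripper_force: 59.0
{'clock': 14.55, 'qpos': [-0.453, 0.378, 0.737, 2.017, -0.332, 0.865, -0.365], 'eef_pos': [447.022, -67.09, 262.553], 'tool_rot': [3.14, -0.001, 0.737], 'force': [-0.026, 0.284, -3.966], 'width': 11.32, 'gripper_force': 59.008}
(np.float64(490.0048023198048), np.float64(-262.92830559427085), 0, 0.7357963267948966)
twist z 0.0004 shift [-0.996, 0.84, 0.006]
twist z -0.0 shift [0.0, 0.55, 0.0]
twist z -0.0 shift [-0.0, 0.35, 0.0]
```

```bash
python3 -m jog '{"claw":[0,0,0,0,0,0,0],"xyz":[[-0.166,0.14,0],[-0.166,0.14,0],[-0.166,0.14,0],[-0.166,0.14,0],[-0.166,0.14,0],[-0.166,0.14,0],[0,0,0]],"twist":[[0,0,0],[0,0,0],[0,0,0],[0,0,0],[0,0,0],[0,0,0],[0,0,0]]}'
python3 -m jog '{"claw":[0,0,0,0,0,0],"xyz":[[0,0.12,0],[0,0.12,0],[0,0.12,0],[0,0.12,0],[0,0,0],[0,0,0]],"twist":[[0,0,0],[0,0,0],[0,0,0],[0,0,0],[0,0,0],[0,0,0]]}'
python3 - <<'E'
from h import *
st(); im=snap('top','pics/t3.png'); sc=snap('scene','pics/s3.png')
a=cv2.resize(cv2.imread('pics/t3.png')[120:240,370:490],None,fx=4,fy=4,interpolation=cv2.INTER_CUBIC)
b=cv2.resize(cv2.imread('pics/s3.png')[80:200,220:300],None,fx=4,fy=4,interpolation=cv2.INTER_CUBIC)
cv2.imwrite('pics/c5.png',np.hstack([a,b]))
p=readout.read_state()['eef_pos']; print([w2px(sc,[p[0],p[1],p[2]-19.5]).round(1),w2px(sc,bar(0,0,210)[:3]).round(1),w2px(sc,bar(0,-58,210)[:3]).round(1)])
E
```

```text
clock: 15.42
eef_pos: [427.8, -197.6, 260.8]
tool_rot: [-3.14, 0.002, 0.734]
force: [-0.8, 0.1, -3.7]
width: 11.4
gripper_force: 59.1
clock: 16.18
eef_pos: [460.9, -231.5, 261.8]
tool_rot: [-3.141, 0.0, 0.735]
force: [-0.7, -0.3, -3.5]
width: 11.5
gripper_force: 59.1
{'clock': 16.175, 'qpos': [-0.065, 0.479, 0.705, 1.861, -0.379, 0.94, -0.023], 'eef_pos': [460.924, -231.523, 261.795], 'tool_rot': [-3.141, 0.0, 0.735], 'force': [-0.667, -0.277, -3.507], 'width': 11.464, 'gripper_force': 59.104}
[array([286.2, 119. ]), array([268.1, 137.6]), array([273.2, 127.4])]
```

View pics/c5.png

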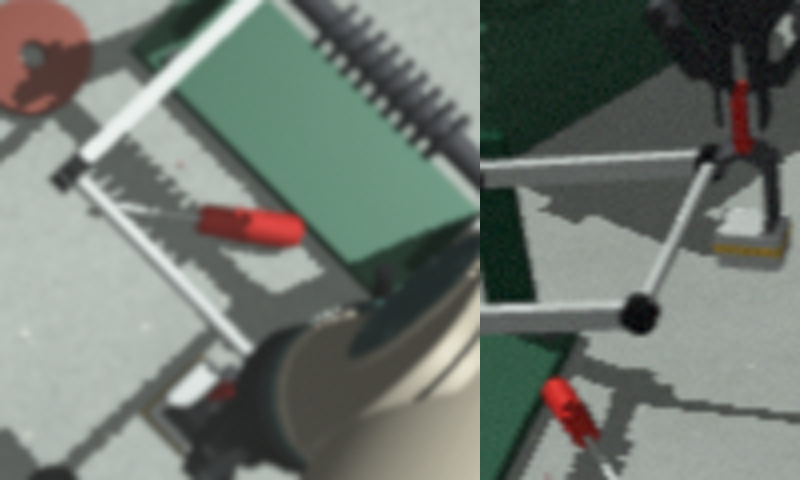

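Top and scene agree: the bar ends are at scene (277,120) and (260,158.5), and the hook roof at (286,119) is about 43 mm short of the bar at the right height.

```bash
python3 -m jog '{"claw":[0,0,0,0,0,0,0],"xyz":[[0,0.08,0],[0,0.08,0],[0,0.09,0],[0,0.09,0],[0,0.09,0],[0,0,0],[0,0,0]],"twist":[[0,0,0],[0,0,0],[0,0,0],[0,0,0],[0,0,0],[0,0,0],[0,0,0]]}'
python3 - <<'E'
from h import *
st(); im=snap('scene','pics/s4.png')
b=cv2.resize(cv2.imread('pics/s4.png')[80:200,220:300],None,fx=5,fy=5,interpolation=cv2.INTER_CUBIC)
cv2.imwrite('pics/c6.png',b)
E
```

```text
clock: 17.15
eef_pos: [489.9, -263.5, 261.8]
tool_rot: [-3.141, 0.0, 0.735]
force: [-0.6, 0.2, -3.1]
width: 11.3
gripper_force: 59.1
{'clock': 17.15, 'qpos': [0.002, 0.539, 0.688, 1.757, -0.4, 0.991, 0.009], 'eef_pos': [489.861, -263.501, 261.817], 'tool_rot': [-3.141, 0.0, 0.735], 'force': [-0.637, 0.172, -3.092], 'width': 11.319, 'gripper_force': 59.087}
```

View pics/c6.png

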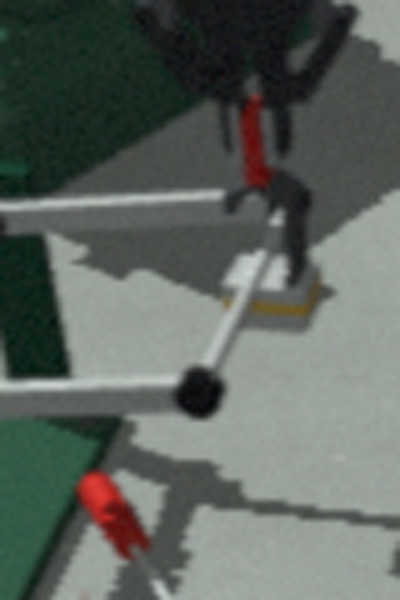

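```bash
python3 -m jog '{"claw":[0,0,0,0,0,0,0,0],"xyz":[[0,-0.025,0.04],[0,0,0.06],[0,0,0.06],[0,0,0.06],[0,0,0.05],[0,0,0.04],[0,0,0],[0,0,0]],"twist":[[0,0,0],[0,0,0],[0,0,0],[0,0,0],[0,0,0],[0,0,0],[0,0,0],[0,0,0]]}'
python3 -m jog '{"claw":[0,0,0,0,0],"xyz":[[0,0,0.04],[0,0,0.04],[0,0,0.04],[0,0,0],[0,0,0]],"twist":[[0,0,0],[0,0,0],[0,0,0],[0,0,0],[0,0,0]]}'
```

```text
clock: 18.2
eef_pos: [488.6, -262.0, 231.2]
tool_rot: [3.141, -0.0, 0.735]
force: [0.6, -0.1, -3.3]
width: 11.4
gripper_force: 59.1
clock: 18.82
eef_pos: [488.2, -261.4, 218.9]
tool_rot: [-3.14, -0.0, 0.736]
force: [-1.5, 2.0, -2.6]
width: 11.4
gripper_force: 59.3
```

```bash
python3 -m jog '{"claw":[0,0,0,0,0,0],"xyz":[[0,-0.02,0.03],[0,-0.01,0.03],[0,-0.01,0.03],[0,-0.005,0.03],[0,0,0],[0,0,0]],"twist":[[0,0,0],[0,0,0],[0,0,0],[0,0,0],[0,0,0],[0,0,0]]}'
```

```text
clock: 19.58
eef_pos: [486.0, -259.2, 207.3]
tool_rot: [3.14, -0.0, 0.735]
force: [3.1, -2.9, -0.5]
width: 11.5
gripper_force: 59.5
```

```bash
python3 -m jog '{"claw":[0,0,0,0,0],"xyz":[[0,0.015,0.02],[0,0.005,0.02],[0,0,0],[0,0,0],[0,0,0]],"twist":[[0,0,0],[0,0,0],[0,0,0],[0,0,0],[0,0,0]]}'; sleep 0; python3 -m jog '{"claw":[0],"xyz":[[0,0,0]],"twist":[[0,0,0]]}'
```

```text
clock: 20.2
eef_pos: [486.6, -259.7, 202.9]
tool_rot: [-3.141, 0.0, 0.736]
force: [-0.2, -1.0, 0.3]
width: 11.3
gripper_force: 59.6
clock: 20.32
eef_pos: [486.7, -259.9, 203.0]
tool_rot: [-3.141, 0.0, 0.736]
force: [0.4, -0.0, 0.1]
width: 11.4
gripper_force: 59.6
```

```bash
python3 -m jog '{"claw":[0.2,0.3,0.4,0.5,0.5],"xyz":[[0,0,0],[0,0,0],[0,0,0],[0,0,0],[0,0,0]],"twist":[[0,0,0],[0,0,0],[0,0,0],[0,0,0],[0,0,0]]}'
python3 -m jog '{"claw":[0.6,0.7,0.7,0.7,0.7],"xyz":[[0,0,-0.1],[0,0,-0.2],[0,0,-0.2],[0,-0.3,-0.3],[0,-0.4,0]],"twist":[[0,0,0],[0,0,0],[0,0,0],[0,0,0],[0,0,0]]}'
python3 - <<'E'
from h import *
st(); im=snap('scene','pics/s5.png')
b=cv2.resize(cv2.imread('pics/s5.png')[80:200,220:300],None,fx=5,fy=5,interpolation=cv2.INTER_CUBIC)
cv2.imwrite('pics/c7.png',b)
go((447.2,72,250,.861),(447.2,72,107,.861))
E
```

```text
clock: 20.95
eef_pos: [486.8, -259.9, 203.0]
tool_rot: [-3.142, -0.0, 0.736]
force: [-0.5, 0.5, 0.9]
width: 43.0
gripper_force: 0.0
clock: 21.58
eef_pos: [440.8, -209.3, 285.4]
tool_rot: [3.136, -0.002, 0.734]
force: [0.2, -0.2, -0.5]
width: 59.9
gripper_force: 0.0
{'clock': 21.575, 'qpos': [-0.141, 0.405, 0.742, 1.902, -0.333, 0.955, -0.081], 'eef_pos': [440.817, -209.295, 285.427], 'tool_rot': [3.136, -0.002, 0.734], 'force': [0.23, -0.199, -0.493], 'width': 59.902, 'gripper_force': 0.0}
twist z -0.0399 shift [2.168, -1.71, 0.337]
twist z -0.0 shift [0.0, -0.0, 1.43]
```

View pics/c7.png

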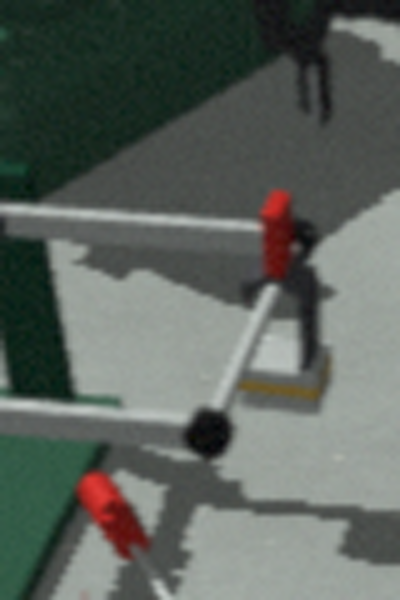

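Weight C hangs with its roof on the bar and hangs level, at crop (275,290). Next is B.

```bash
python3 -m jog '{"claw":[1,1,1,1,1,1,1,1,1],"xyz":[[0,0,0],[0.31,-0.244,0.048],[0.31,-0.244,0.048],[0.31,-0.244,0.048],[0.31,-0.244,0.048],[0.31,-0.244,0.048],[0.31,-0.244,0.048],[0.31,-0.244,0.048],[0,0,0]],"twist":[[0,0,-0.04],[0,0,0],[0,0,0],[0,0,0],[0,0,0],[0,0,0],[0,0,0],[0,0,0],[0,0,0]]}'
python3 -c "
from h import *
go((447.2,72,107,.861))"
```

```text
clock: 22.75
eef_pos: [451.6, 71.0, 249.3]
tool_rot: [-3.141, -0.0, 0.867]
force: [-0.3, -0.8, 0.4]
width: 85.3
gripper_force: 0.0
twist z 0.002 shift [-0.022, -0.04, 1.423]
```

```bash
python3 -m jog '{"claw":[1,1,1,1,1,1,0,0,0,0,0,0],"xyz":[[-0.02,-0.04,0.3],[0,0,0.3],[0,0,0.3],[0,0,0.3],[0,0,0.22],[0,0,0],[0,0,0],[0,0,0],[0,0,0],[0,0,0],[0,0,0],[0,0,0]],"twist":[[0,0,0],[0,0,0],[0,0,0],[0,0,0],[0,0,0],[0,0,0],[0,0,0],[0,0,0],[0,0,0],[0,0,0],[0,0,0],[0,0,0]]}'
python3 -m jog '{"claw":[0,0,0,0,0,0,0],"xyz":[[0,0,-0.15],[0,0,-0.3],[0,0,-0.3],[0,0,-0.3],[0,0,-0.3],[0,0,-0.2],[0,0,0]],"twist":[[0,0,0],[0,0,0],[0,0,0],[0,0,0.02],[0,0,0.02],[0,0,0],[0,0,0]]}'
python3 -c "
from h import *
st(); go(bar(-70,0,262),bar(-70,0,236),bar(-4,0,236))"
```

```text
clock: 24.25
eef_pos: [446.9, 69.3, 107.6]
tool_rot: [-3.141, -0.0, 0.862]
force: [-2.1, 1.5, 5.1]
width: 11.6
gripper_force: 59.6
clock: 25.12
eef_pos: [447.9, 69.0, 262.9]
tool_rot: [3.14, -0.002, 0.736]
force: [0.2, 0.4, -3.8]
width: 11.1
gripper_force: 58.7
{'clock': 25.125, 'qpos': [-0.76, 0.381, 0.746, 2.014, -0.338, 0.868, -0.662], 'eef_pos': [447.93, 68.992, 262.947], 'tool_rot': [3.14, -0.002, 0.736], 'force': [0.21, 0.364, -3.834], 'width': 11.083, 'gripper_force': 58.681}
twist z 0.0001 shift [-1.336, 2.043, 0.009]
twist z -0.0 shift [0.0, -0.0, 0.26]
twist z -0.0 shift [-0.0, 0.66, 0.0]
```

```bash
python3 -m jog '{"claw":[0,0,0,0,0,0,0,0,0,0],"xyz":[[-0.167,0.255,0],[-0.167,0.255,0],[-0.167,0.255,0],[-0.167,0.255,0],[-0.167,0.255,0],[-0.167,0.255,0],[-0.167,0.255,0],[-0.167,0.255,0],[0,0,0],[0,0,0]],"twist":[[0,0,0],[0,0,0],[0,0,0],[0,0,0],[0,0,0],[0,0,0],[0,0,0],[0,0,0],[0,0,0],[0,0,0]]}'
python3 -m jog '{"claw":[0,0,0,0],"xyz":[[0,0,0.13],[0,0,0.13],[0,0,0],[0,0,0]],"twist":[[0,0,0],[0,0,0],[0,0,0],[0,0,0]]}'
python3 -c "
from h import *
st(); go(bar(-3,0,236))"
```

```text
clock: 26.38
eef_pos: [484.3, -171.1, 261.0]
tool_rot: [-3.139, 0.001, 0.735]
force: [0.2, 0.9, -3.7]
width: 11.0
gripper_force: 59.4
clock: 26.88
eef_pos: [485.2, -171.9, 236.3]
tool_rot: [3.142, 0.0, 0.736]
force: [-0.4, -0.3, -3.2]
width: 11.1
gripper_force: 59.4
{'clock': 26.875, 'qpos': [-0.176, 0.509, 0.688, 1.897, -0.413, 0.881, -0.116], 'eef_pos': [485.213, -171.934, 236.324], 'tool_rot': [3.142, 0.0, 0.736], 'force': [-0.351, -0.328, -3.186], 'width': 11.14, 'gripper_force': 59.44}
twist z -0.0 shift [0.005, 0.677, 0.003]
```

```bash
python3 -m jog '{"claw":[0,0,0,0,0,0,0,0,0],"xyz":[[0,0.1,0],[0,0.1,0],[0,0.1,0],[0,0.1,0],[0,0.1,0],[0,0.1,0],[0,0.065,0],[0,0,0],[0,0,0]],"twist":[[0,0,0],[0,0,0],[0,0,0],[0,0,0],[0,0,0],[0,0,0],[0,0,0],[0,0,0],[0,0,0]]}'
python3 - <<'E'
from h import *
st(); im=snap('scene','pics/s6.png')
b=cv2.resize(cv2.imread('pics/s6.png')[80:200,220:300],None,fx=5,fy=5,interpolation=cv2.INTER_CUBIC)
cv2.imwrite('pics/c8.png',b)
E
```

```text
clock: 28.0
eef_pos: [529.4, -221.0, 236.3]
tool_rot: [-3.141, 0.0, 0.736]
force: [-0.4, -0.0, -2.9]
width: 11.0
gripper_force: 59.5
{'clock': 28.0, 'qpos': [-0.069, 0.593, 0.665, 1.741, -0.435, 0.96, -0.066], 'eef_pos': [529.447, -220.963, 236.254], 'tool_rot': [-3.141, 0.0, 0.736], 'force': [-0.359, -0.031, -2.94], 'width': 10.999, 'gripper_force': 59.452}
```

View pics/c8.png

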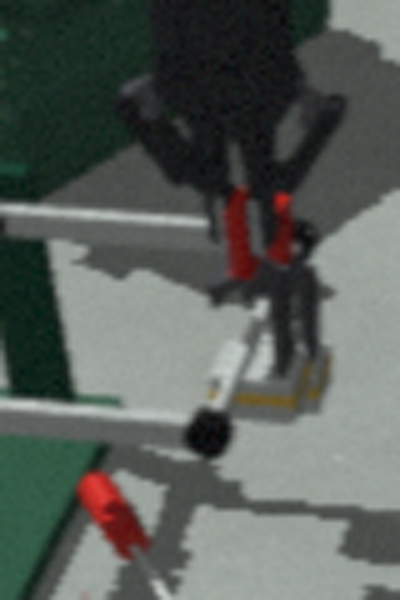

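```bash
python3 -m jog '{"claw":[0,0,0,0,0,0,0,0],"xyz":[[0,0,0.04],[0,0,0.06],[0,0,0.06],[0,0,0.06],[0,0,0.05],[0,0,0.04],[0,0,0],[0,0,0]],"twist":[[0,0,0],[0,0,0],[0,0,0],[0,0,0],[0,0,0],[0,0,0],[0,0,0],[0,0,0]]}'
python3 -m jog '{"claw":[0,0,0,0,0],"xyz":[[0,0,0.04],[0,0,0.04],[0,0,0.04],[0,0,0],[0,0,0]],"twist":[[0,0,0],[0,0,0],[0,0,0],[0,0,0],[0,0,0]]}'
```

```text
clock: 29.05
eef_pos: [529.9, -221.4, 205.5]
tool_rot: [3.141, -0.0, 0.736]
force: [-0.4, 0.6, -3.8]
width: 11.6
gripper_force: 59.4
clock: 29.68
eef_pos: [529.5, -221.1, 193.3]
tool_rot: [-3.141, 0.0, 0.736]
force: [-0.9, -0.2, -2.5]
width: 11.2
gripper_force: 59.5
```

Lateral force is about zero. I'll continue down.

```bash
python3 -m jog '{"claw":[0,0,0,0,0,0],"xyz":[[0,0,0.03],[0,0.003,0.03],[0,0.003,0.03],[0,0.003,0.03],[0,0,0],[0,0,0]],"twist":[[0,0,0],[0,0,0],[0,0,0],[0,0,0],[0,0,0],[0,0,0]]}'
python3 -m jog '{"claw":[0,0,0],"xyz":[[0,0.003,0.02],[0,0,0],[0,0,0]],"twist":[[0,0,0],[0,0,0],[0,0,0]]}'
```

```text
clock: 30.42
eef_pos: [530.1, -221.6, 181.3]
tool_rot: [-3.141, 0.0, 0.736]
force: [-3.5, 2.4, -0.6]
width: 11.3
gripper_force: 59.7
clock: 30.8
eef_pos: [530.4, -221.9, 179.3]
tool_rot: [-3.141, 0.0, 0.736]
force: [-3.3, 3.4, -1.0]
width: 11.1
gripper_force: 59.8
```

```bash
python3 -m jog '{"claw":[0,0,0,0,0],"xyz":[[0,-0.01,0.015],[0,-0.01,0.015],[0,0,0],[0,0,0],[0,0,0]],"twist":[[0,0,0],[0,0,0],[0,0,0],[0,0,0],[0,0,0]]}'
```

```text
clock: 31.42
eef_pos: [530.2, -221.7, 176.9]
tool_rot: [3.139, -0.0, 0.735]
force: [1.1, -2.3, -0.1]
width: 11.2
gripper_force: 60.0
```

```bash
python3 -m jog '{"claw":[0,0,0.2,0.3,0.4,0.5,0.5],"xyz":[[0,0.008,0.005],[0,0,0],[0,0,0],[0,0,0],[0,0,0],[0,0,0],[0,0,0]],"twist":[[0,0,0],[0,0,0],[0,0,0],[0,0,0],[0,0,0],[0,0,0],[0,0,0]]}'
python3 -m jog '{"claw":[0.6,0.6,0.6,0.6,0.7,0.7],"xyz":[[0,0,-0.1],[0,0,-0.2],[0,0,-0.2],[0,-0.2,-0.3],[0,-0.4,-0.2],[0,0,0]],"twist":[[0,0,0],[0,0,0],[0,0,0],[0,0,0],[0,0,0],[0,0,0]]}'
python3 - <<'E'
from h import *
st(); im=snap('scene','pics/s7.png')
b=cv2.resize(cv2.imread('pics/s7.png')[80:240,220:340],None,fx=5,fy=5,interpolation=cv2.INTER_CUBIC)[:600]
cv2.imwrite('pics/c9.png',b)
go((556,16,250,1.27),(556,16,107,1.27))
E
```

```text
clock: 32.3
eef_pos: [529.7, -221.2, 175.9]
tool_rot: [-3.141, 0.0, 0.736]
force: [0.4, -0.5, -0.5]
width: 43.0
gripper_force: 0.0
clock: 33.05
eef_pos: [489.0, -175.3, 277.8]
tool_rot: [3.141, -0.003, 0.737]
force: [0.8, -0.4, 0.4]
width: 59.8
gripper_force: 0.0
{'clock': 33.05, 'qpos': [-0.197, 0.466, 0.722, 1.833, -0.369, 0.979, -0.151], 'eef_pos': [488.997, -175.253, 277.787], 'tool_rot': [3.141, -0.003, 0.737], 'force': [0.821, -0.448, 0.427], 'width': 59.753, 'gripper_force': 0.0}
twist z -0.1697 shift [2.032, 0.063, 0.272]
twist z -0.0 shift [0.0, -0.0, 1.43]
```

View pics/c9.png

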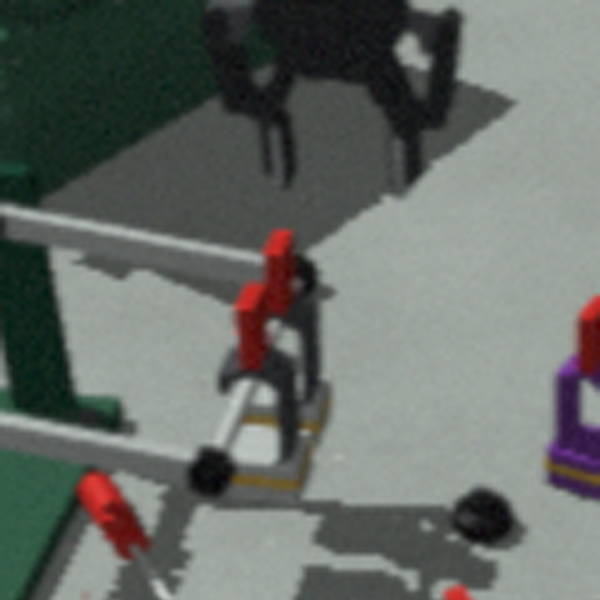

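Both weights hang. Now A, the last one, at (556,16).

```bash
python3 -m jog '{"claw":[1,1,1,1,1,1,1,1,1,1],"xyz":[[0,0,0],[0,0,0],[0,0,0],[0.338,0.01,0.045],[0.338,0.01,0.045],[0.338,0.01,0.045],[0.338,0.01,0.045],[0.338,0.01,0.045],[0.338,0.01,0.045],[0,0,0]],"twist":[[0,0,-0.055],[0,0,-0.055],[0,0,-0.055],[0,0,0],[0,0,0],[0,0,0],[0,0,0],[0,0,0],[0,0,0],[0,0,0]]}'
python3 -c "
from h import *
go((556,16,107,1.25))"
```

```text
clock: 34.35
eef_pos: [559.5, 16.9, 247.7]
tool_rot: [-3.141, -0.0, 1.259]
force: [-0.5, -0.3, 0.1]
width: 85.7
gripper_force: 0.0
twist z 0.0027 shift [-0.019, -0.03, 1.407]
```

```bash
python3 -m jog '{"claw":[1,1,1,1,1,1,0,0,0,0,0,0],"xyz":[[-0.02,-0.03,0.3],[0,0,0.3],[0,0,0.3],[0,0,0.3],[0,0,0.2],[0,0,0],[0,0,0],[0,0,0],[0,0,0],[0,0,0],[0,0,0],[0,0,0]],"twist":[[0,0,0],[0,0,0],[0,0,0],[0,0,0],[0,0,0],[0,0,0],[0,0,0],[0,0,0],[0,0,0],[0,0,0],[0,0,0],[0,0,0]]}'
python3 -m jog '{"claw":[0,0,0,0,0,0,0],"xyz":[[0,0,-0.15],[0,0,-0.3],[0,0,-0.3],[0,0,-0.3],[0,0,-0.25],[0,0,0],[0,0,0]],"twist":[[0,0,0],[0,0,0],[0,0,0.04],[0,0,0.042],[0,0,0.042],[0,0,0.042],[0,0,0]]}'
python3 -c "
from h import *
st(); go(bar(-75,58,240),bar(-75,58,210),bar(-3.5,58,210))"
```

```text
clock: 35.85
eef_pos: [555.3, 13.4, 109.4]
tool_rot: [3.141, -0.001, 1.254]
force: [-0.1, 1.0, 5.7]
width: 11.0
gripper_force: 59.5
clock: 36.72
eef_pos: [554.3, 13.2, 239.0]
tool_rot: [-3.141, 0.001, 0.734]
force: [-0.5, -0.1, -4.9]
width: 11.3
gripper_force: 58.8
{'clock': 36.725, 'qpos': [-0.521, 0.569, 0.7, 1.79, -0.442, 0.946, -0.47], 'eef_pos': [554.261, 13.226, 238.981], 'tool_rot': [-3.141, 0.001, 0.734], 'force': [-0.501, -0.101, -4.912], 'width': 11.28, 'gripper_force': 58.788}
twist z -0.0006 shift [-1.17, 0.866, -0.01]
twist z -0.0 shift [0.0, -0.0, 0.3]
twist z -0.0 shift [-0.0, 0.715, 0.0]
```

```bash
python3 -m jog '{"claw":[0,0,0,0,0,0,0,0],"xyz":[[-0.195,0.145,0],[-0.195,0.145,0],[-0.195,0.144,0],[-0.195,0.144,0],[-0.195,0.144,0],[-0.195,0.144,0],[0,0,0],[0,0,0]],"twist":[[0,0,0],[0,0,0],[0,0,0],[0,0,0],[0,0,0],[0,0,0],[0,0,0],[0,0,0]]}'
python3 -m jog '{"claw":[0,0,0,0,0],"xyz":[[0,0,0.1],[0,0,0.1],[0,0,0.08],[0,0,0],[0,0,0]],"twist":[[0,0,0],[0,0,0],[0,0,0],[0,0,0],[0,0,0]]}'
python3 - <<'E'
from h import *
st(); im=snap('scene','pics/s8.png')
b=cv2.resize(cv2.imread('pics/s8.png')[110:220,220:320],None,fx=5,fy=5,interpolation=cv2.INTER_CUBIC)
cv2.imwrite('pics/c10.png',b)
go(bar(-3.5,58,211))
E
```

```text
clock: 37.72
eef_pos: [525.6, -128.7, 238.5]
tool_rot: [-3.14, 0.0, 0.734]
force: [-0.8, -0.3, -5.1]
width: 11.3
gripper_force: 58.9
clock: 38.35
eef_pos: [526.0, -129.7, 211.0]
tool_rot: [3.141, -0.0, 0.732]
force: [-0.2, -1.1, -4.1]
width: 11.0
gripper_force: 58.9
{'clock': 38.35, 'qpos': [-0.239, 0.58, 0.664, 1.857, -0.461, 0.863, -0.186], 'eef_pos': [525.972, -129.702, 210.961], 'tool_rot': [3.141, -0.0, 0.732], 'force': [-0.189, -1.102, -4.112], 'width': 11.027, 'gripper_force': 58.898}
twist z -0.0011 shift [-0.001, 0.71, 0.001]
```

View pics/c10.png

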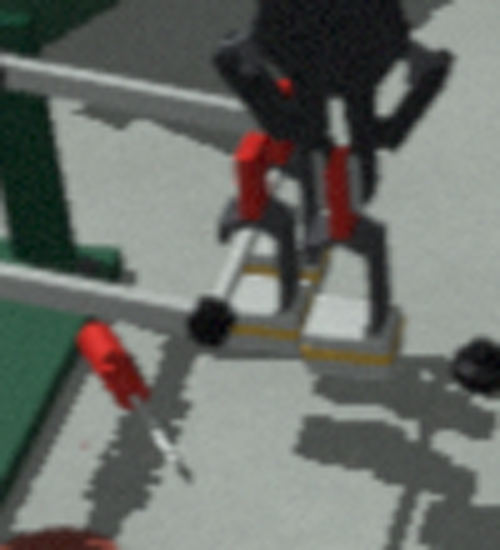

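Weight A stands in front of its lane at the right height, with its mouth toward the bar near (215,310). I'll advance.

```bash
python3 -m jog '{"claw":[0,0,0,0,0,0,0,0,0,0],"xyz":[[0,0.09,0],[0,0.09,0],[0,0.09,0],[0,0.09,0],[0,0.09,0],[0,0.09,0],[0,0.09,0],[0,0.075,0],[0,0,0],[0,0,0]],"twist":[[0,0,0],[0,0,0],[0,0,0],[0,0,0],[0,0,0],[0,0,0],[0,0,0],[0,0,0],[0,0,0],[0,0,0]]}'
python3 -m jog '{"claw":[0,0,0,0,0,0,0,0],"xyz":[[0,0,0.04],[0,0,0.06],[0,0,0.06],[0,0,0.06],[0,0,0.05],[0,0,0.03],[0,0,0],[0,0,0]],"twist":[[0,0,0],[0,0,0],[0,0,0],[0,0,0],[0,0,0],[0,0,0],[0,0,0],[0,0,0]]}'
```

```text
clock: 39.65
eef_pos: [572.7, -181.7, 210.8]
tool_rot: [-3.141, 0.0, 0.732]
force: [0.2, 0.2, -4.5]
width: 10.8
gripper_force: 58.9
clock: 40.65
eef_pos: [573.1, -182.1, 181.1]
tool_rot: [3.141, -0.0, 0.732]
force: [-0.5, 0.2, -3.7]
width: 11.3
gripper_force: 58.9
```

```bash
python3 -m jog '{"claw":[0,0,0,0,0],"xyz":[[0,0,0.04],[0,0,0.04],[0,0,0.04],[0,0,0],[0,0,0]],"twist":[[0,0,0],[0,0,0],[0,0,0],[0,0,0],[0,0,0]]}'
```

```text
clock: 41.28
eef_pos: [573.1, -182.2, 169.0]
tool_rot: [3.141, -0.0, 0.732]
force: [2.0, -1.3, -3.2]
width: 10.9
gripper_force: 59.1
```

```bash
python3 -m jog '{"claw":[0,0,0,0,0,0],"xyz":[[0,0.015,0.03],[0,0.007,0.03],[0,0.007,0.03],[0,0.006,0.02],[0,0,0],[0,0,0]],"twist":[[0,0,0],[0,0,0],[0,0,0],[0,0,0],[0,0,0],[0,0,0]]}'
```

```text
clock: 42.02
eef_pos: [575.3, -184.6, 158.0]
tool_rot: [-3.142, -0.0, 0.732]
force: [0.7, 0.0, -1.5]
width: 10.9
gripper_force: 59.2
```

```bash
python3 -m jog '{"claw":[0,0,0,0,0,0],"xyz":[[0,0.006,0.03],[0,0.006,0.02],[0,0.006,0.02],[0,0,0],[0,0,0],[0,0,0]],"twist":[[0,0,0],[0,0,0],[0,0,0],[0,0,0],[0,0,0],[0,0,0]]}'
```

```text
clock: 42.78
eef_pos: [576.6, -186.0, 151.0]
tool_rot: [3.141, -0.0, 0.732]
force: [0.3, 0.1, -1.0]
width: 11.3
gripper_force: 59.5
```

```bash
python3 -m jog '{"claw":[0,0,0,0,0,0],"xyz":[[0,0.006,0.02],[0,0.006,0.02],[0,0.002,0.01],[0,0,0],[0,0,0],[0,0,0]],"twist":[[0,0,0],[0,0,0],[0,0,0],[0,0,0],[0,0,0],[0,0,0]]}'
```

```text
clock: 43.52
eef_pos: [577.5, -186.9, 145.9]
tool_rot: [3.142, -0.0, 0.732]
force: [0.5, 0.8, 0.8]
width: 11.3
gripper_force: 59.6
```

```bash
python3 -m jog '{"claw":[0,0,0.2,0.3,0.4,0.5,0.5],"xyz":[[0,0,-0.005],[0,0,0],[0,0,0],[0,0,0],[0,0,0],[0,0,0],[0,0,0]],"twist":[[0,0,0],[0,0,0],[0,0,0],[0,0,0],[0,0,0],[0,0,0],[0,0,0]]}'
python3 -m jog '{"claw":[0.6,0.6,0.6,0.6,0.7,0.7,0.7,0.7],"xyz":[[0,0,-0.1],[0,0,-0.2],[0,0,-0.2],[0,-0.2,-0.3],[0,-0.4,-0.2],[0,-0.4,0],[0,-0.4,0],[0,0,0]],"twist":[[0,0,0],[0,0,0],[0,0,0],[0,0,0],[0,0,0],[0,0,0],[0,0,0],[0,0,0]]}'
python3 - <<'E'
from h import *
st(); sc=snap('scene','pics/s9.png'); im=snap('top','pics/t9.png')
for c in('top','scene'): print(c,[(np.round(b['rect'],1).tolist(),round(b['score'],2)) for b in optics.boxes_of(c,'blade1')])
a=cv2.resize(cv2.imread('pics/s9.png')[110:250,220:320],None,fx=4,fy=4,interpolation=cv2.INTER_CUBIC)
b=cv2.resize(cv2.imread('pics/t9.png')[205:275,195:295],None,fx=4,fy=4,interpolation=cv2.INTER_CUBIC)
b=np.vstack([b,np.zeros((280,400,3),np.uint8)])
cv2.imwrite('pics/c11.png',np.hstack([a,b]))
E
```

```text
clock: 44.4
eef_pos: [577.4, -187.0, 146.4]
tool_rot: [3.142, 0.0, 0.732]
force: [-0.9, -0.1, 0.3]
width: 42.7
gripper_force: 0.0
clock: 45.4
eef_pos: [482.2, -80.4, 246.9]
tool_rot: [-3.139, -0.001, 0.735]
force: [-0.1, -0.2, -0.2]
width: 59.5
gripper_force: 0.0
{'clock': 45.4, 'qpos': [-0.39, 0.462, 0.722, 1.948, -0.396, 0.878, -0.297], 'eef_pos': [482.19, -80.383, 246.888], 'tool_rot': [-3.139, -0.001, 0.735], 'force': [-0.094, -0.22, -0.17], 'width': 59.545, 'gripper_force': 0.0}
top [([206.1, 229.2, 30.4, 36.0], 0.91), ([214.4, 277.6, 38.2, 31.7], 0.7), ([166.2, 278.7, 33.4, 17.7], 0.57), ([250.8, 219.0, 35.0, 32.2], 0.56)]
scene [([471.5, 256.6, 42.5, 32.9], 0.89), ([438.3, 226.2, 22.0, 29.3], 0.8), ([420.2, 245.6, 14.3, 45.3], 0.78), ([370.1, 228.3, 18.8, 37.8], 0.62)]
```

View pics/c11.png

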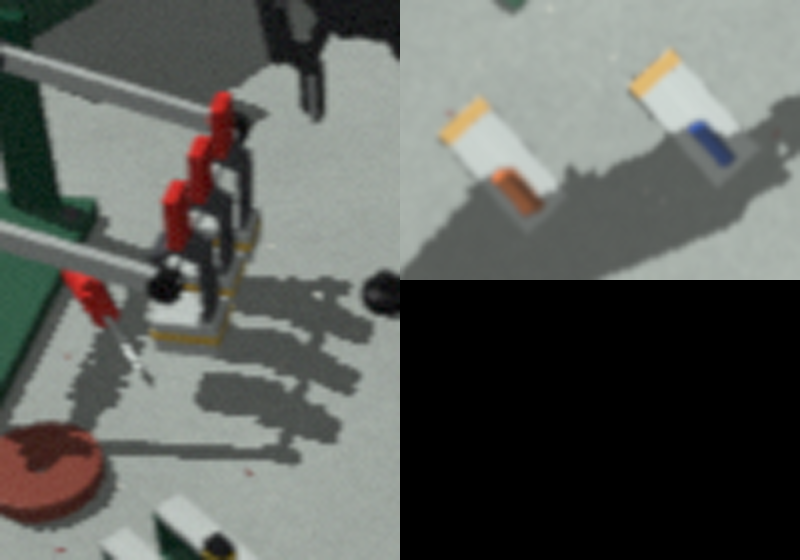

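All three weights hang on the bar, with tabs at crop (220,125), (200,170) and (175,215). The orange blade's corners in top crop/panel are (485,98), (440,137), (557,190) and (528,232), and the blue's are (672,50), (630,92), (757,148) and (718,185). I've now used all my picture views, so from here I measure numerically.

Run:
```python
from h import *
from scipy.optimize import minimize
im=snap('top')
c=lambda x,y:((x-400+.5)/4-.5+195,(y+.5)/4-.5+205)
M=[(50,-21,5),(50,21,5),(-50,-21,5),(-50,21,5)]
for n,px,x0 in [('orange',[(485,98),(440,137),(557,190),(528,232)],(405,307,.7)),('blue',[(672,50),(630,92),(757,148),(718,185)],(430,170,.76))]:
    x,r=fit(im,M,[c(*p) for p in px],x0); k=R.from_euler('z',x[2]).as_matrix()@[-25,0,0]
    print(n,x.round(2),'resid',round(r,2),'rib',(x[:2]+k[:2]).round(1))
# block: corners + lines (c1 crop, scale 5)
c1=lambda x,y:((x+.5)/5-.5+190,(y+.5)/5-.5+110)
B=[((60,-70,34),(150,175)),((60,70,34),(5,368)),((0,-70,34),(230,240)),((0,70,34),(95,413)),((-60,-70,12),(315,300)),((-60,70,12),(168,490))]
x,r=fit(im,[b[0] for b in B],[c1(*b[1]) for b in B],(606,300,.92)); print('block',x.round(3),round(r,2))
# colour check of ribs vs expected, both cameras: centroid of blue / orange rib
for cam in('top','scene'):
    I=snap(cam); a=I['color'].astype(int)
    for n,m in(('blue',(a[...,2]>a[...,0]+40)&(a[...,2]>a[...,1]+25)),('orange',(a[...,0]>150)&(a[...,0]-a[...,1]>60)&(a[...,1]>a[...,2]+15))):
        nn,l,s,ce=cv2.connectedComponentsWithStats(m.astype(np.uint8)); print(cam,n,[(ce[i].round(1).tolist(),int(s[i,4])) for i in range(1,nn) if 8<s[i,4]<300 and 150<ce[i][0]<460])
    for n,p in(('o',(386,290)),('b',(413,153))): print(cam,n,'rib mid z26 ->',w2px(I,[p[0],p[1],26]).round(1))
```

```text
orange [404.43 309.17   0.73] resid 2.92 rib [385.8 292.5]
blue [435.62 167.84   0.73] resid 1.07 rib [417.  151.1]
block [608.009 300.121   0.912] 2.44
top blue [([165.4, 62.9], 64), ([152.2, 66.7], 40), ([155.6, 81.8], 13), ([271.7, 239.8], 37)]
top orange [([219.7, 248.9], 9)]
top o rib mid z26 -> [225.  252.3]
top b rib mid z26 -> [272.5 242.2]
scene blue [([381.4, 235.4], 54)]
scene orange [([428.2, 259.2], 12)]
scene o rib mid z26 -> [426.5 259.3]
scene b rib mid z26 -> [382.6 234.8]
```

```bash
python3 -c "
from h import *
go((417,151,150,.73),(417,151,15,.73))"
```

```text
twist z 0.0004 shift [1.064, -2.199, 0.964]
twist z -0.0 shift [0.0, -0.0, 1.35]
```

```bash
python3 -m jog '{"claw":[1,1,1,1,1,1,1,1],"xyz":[[0.177,-0.366,0],[0.177,-0.366,0],[0.177,-0.366,0.1],[0.177,-0.367,0.2],[0.178,-0.367,0.3],[0.178,-0.367,0.36],[0,0,0],[0,0,0]],"twist":[[0,0,0],[0,0,0],[0,0,0],[0,0,0],[0,0,0],[0,0,0],[0,0,0],[0,0,0]]}'
python3 - <<'E'
from h import *
st(); go((417,151,15,.73))
for cam in('scene',):
    I=snap(cam); a=I['color'].astype(int)
    m=(a[...,2]>a[...,0]+40)&(a[...,2]>a[...,1]+25)
    nn,l,s,ce=cv2.connectedComponentsWithStats(m.astype(np.uint8)); print(cam,[(ce[i].round(1).tolist(),int(s[i,4])) for i in range(1,nn) if 8<s[i,4]<300 and 150<ce[i][0]<460])
E
```

```text
clock: 46.75
eef_pos: [416.8, 150.9, 150.6]
tool_rot: [3.14, -0.0, 0.731]
force: [0.5, -1.4, -0.0]
width: 85.5
gripper_force: 0.0
{'clock': 46.75, 'qpos': [-0.831, 0.547, 0.609, 2.167, -0.565, 0.586, -0.647], 'eef_pos': [416.829, 150.864, 150.555], 'tool_rot': [3.14, -0.0, 0.731], 'force': [0.496, -1.398, -0.01], 'width': 85.487, 'gripper_force': 0.0}
twist z 0.0004 shift [0.002, 0.0, 1.356]
scene [([381.6, 234.0], 66)]
```

```bash
python3 -m jog '{"claw":[1,1,1,1,1,1],"xyz":[[0,0,0.3],[0,0,0.3],[0,0,0.3],[0,0,0.3],[0,0,0.15],[0,0,0]],"twist":[[0,0,0],[0,0,0],[0,0,0],[0,0,0],[0,0,0],[0,0,0]]}'
python3 -m jog '{"claw":[0,0,0,0,0,0,0],"xyz":[[0,0,0],[0,0,0],[0,0,0],[0,0,0],[0,0,0],[0,0,0],[0,0,0]],"twist":[[0,0,0],[0,0,0],[0,0,0],[0,0,0],[0,0,0],[0,0,0],[0,0,0]]}'
python3 -c "
from h import *
st()"
```

```text
clock: 47.55
eef_pos: [416.8, 150.4, 15.3]
tool_rot: [3.141, 0.0, 0.729]
force: [-0.7, 0.5, -0.0]
width: 85.5
gripper_force: 0.0
clock: 48.42
eef_pos: [416.1, 151.9, 15.7]
tool_rot: [3.142, -0.001, 0.733]
force: [-0.2, -0.7, 6.3]
width: 9.4
gripper_force: 58.8
{'clock': 48.425, 'qpos': [-0.594, 0.779, 0.269, 2.237, -0.926, 0.236, -0.327], 'eef_pos': [416.131, 151.928, 15.73], 'tool_rot': [3.142, -0.001, 0.733], 'force': [-0.183, -0.708, 6.308], 'width': 9.41, 'gripper_force': 58.824}
```

```bash
cat >> h.py <<'E'
KC=np.array([607.5,300.5]); KY=.915
def blk(lx,ly,z):
    c,s=np.cos(KY),np.sin(KY); return (KC[0]+c*lx-s*ly,KC[1]+s*lx+c*ly,z,KY)
def brass(cam,near,rad=25):
    I=snap(cam); a=I['color'].astype(int); m=(a[...,0]>150)&(a[...,0]-a[...,2]>60)&(a[...,1]-a[...,2]>25)&(a[...,0]-a[...,1]<75)
    v,u=np.nonzero(m); k=np.hypot(u-near[0],v-near[1])<rad; return np.round([u[k].mean(),v[k].mean(),k.sum()],1)
E
python3 -m jog '{"claw":[0,0,0,0,0,0],"xyz":[[0,0,-0.1],[0,0,-0.25],[0,0,-0.25],[0,0,-0.15],[0,0,0],[0,0,0]],"twist":[[0,0,0],[0,0,0],[0,0,0],[0,0,-0.029],[0,0,-0.029],[0,0,0]]}'
python3 -c "
from h import *
st();print(blk(-90,-32,0)); go(blk(-90,-32,90),blk(-90,-32,31),blk(-25,-32,31))"
```

```text
clock: 49.18
eef_pos: [415.6, 151.9, 90.4]
tool_rot: [-3.141, 0.0, 0.914]
force: [0.2, 0.1, -1.9]
width: 9.0
gripper_force: 58.7
{'clock': 49.175, 'qpos': [-0.734, 0.647, 0.474, 2.212, -0.712, 0.435, -0.339], 'eef_pos': [415.551, 151.927, 90.377], 'tool_rot': [-3.141, 0.0, 0.914], 'force': [0.156, 0.129, -1.874], 'width': 8.951, 'gripper_force': 58.659}
(np.float64(577.9808509910748), np.float64(209.65606876742467), 0, 0.915)
twist z -0.0003 shift [1.448, 0.935, 0.004]
twist z -0.0 shift [0.0, -0.0, 0.59]
twist z -0.0 shift [0.65, 0.0, 0.0]
```

```bash
python3 -c "
from h import *
im=snap('top'); sc=snap('scene')
c1=lambda x,y:((x+.5)/5-.5+190,(y+.5)/5-.5+110)
for q in [(345,398),(362,335),(475,350),(463,420)]: print([px2w(im,*c1(*q),z).round(0)[:2].tolist() for z in (0,15)])
for lx in(-90,-60,-40,-25): print(lx,[np.round(blk(lx-25+d,-32+e,0)[:2]).tolist() for d,e in((0,-21),(0,21))])
"
```

```text
[[569.0, 196.0], [568.0, 194.0]]
[[607.0, 186.0], [605.0, 184.0]]
[[597.0, 118.0], [595.0, 117.0]]
[[555.0, 126.0], [554.0, 125.0]]
-90 [[579.0, 177.0], [546.0, 203.0]]
-60 [[598.0, 201.0], [564.0, 226.0]]
-40 [[610.0, 217.0], [577.0, 242.0]]
-25 [[619.0, 229.0], [586.0, 254.0]]
```

```bash
python3 -c "
from h import *
go(blk(-80,-10,90))"
```

```text
twist z -0.0006 shift [1.55, 0.714, 0.001]
```

```bash
python3 -m jog '{"claw":[0,0,0,0,0,0,0],"xyz":[[0.31,0.143,0],[0.31,0.143,0],[0.31,0.143,0],[0.31,0.143,0],[0.31,0.142,0],[0,0,0],[0,0,0]],"twist":[[0,0,0],[0,0,0],[0,0,0],[0,0,0],[0,0,0],[0,0,0],[0,0,0]]}'
python3 - <<'E'
from h import *
st(); s=readout.read_state(); p=np.array(s['eef_pos']); y=s['tool_rot'][2]
e=np.array([np.cos(y),np.sin(y),0])
# brass band ~8 mm wide? calibrate with expected centre 46 mm ahead of origin => 71 ahead of rib centre
for cam in('top','scene'):
    I=snap(cam)
    q=w2px(I,p+e*71-[0,0,12]); print(cam,'pred',q.round(1),'per10mm',(w2px(I,p+e*81-[0,0,12])-q).round(2),'seen',brass(cam,q,14))
    # orange blade on bench for reference: brass centroid at px
print('orange ref', brass('top',(211,234),14))
E
```

```text
clock: 50.15
eef_pos: [565.7, 230.3, 89.5]
tool_rot: [-3.14, 0.002, 0.914]
force: [-0.8, 0.1, -1.9]
width: 9.2
gripper_force: 58.7
{'clock': 50.15, 'qpos': [-0.772, 0.831, 0.576, 1.757, -0.631, 0.75, -0.525], 'eef_pos': [565.668, 230.286, 89.508], 'tool_rot': [-3.14, 0.002, 0.914], 'force': [-0.796, 0.114, -1.92], 'width': 9.18, 'gripper_force': 58.731}
top pred [222.3 172.8] per10mm [-2.79 -2.11] seen [nan nan  0.]
scene pred [365.1 290.6] per10mm [0.41 3.62] seen [365.4 289.5  71. ]
orange ref [210.6 234.7  47. ]h.py:41: RuntimeWarning: Mean of empty slice.
  v,u=np.nonzero(m); k=np.hypot(u-near[0],v-near[1])<rad; return np.round([u[k].mean(),v[k].mean(),k.sum()],1)
  ret = ret.dtype.type(ret / rcount)
```

```bash
python3 -m jog '{"claw":[0,0,0,0,0,0],"xyz":[[0,0,0.15],[0,0,0.2],[0,0,0.15],[0,0,0.085],[0,0,0],[0,0,0]],"twist":[[0,0,0],[0,0,0],[0,0,0],[0,0,0],[0,0,0],[0,0,0]]}'
python3 -c "
from h import *
st();go(blk(-80,-32,31),blk(-60,-32,31))"
```

```text
clock: 51.15
eef_pos: [567.5, 231.0, 32.2]
tool_rot: [3.141, -0.001, 0.915]
force: [0.8, -0.2, -1.7]
width: 8.9
gripper_force: 58.8
{'clock': 51.15, 'qpos': [-0.734, 0.907, 0.51, 1.774, -0.691, 0.647, -0.476], 'eef_pos': [567.482, 231.029, 32.225], 'tool_rot': [3.141, -0.001, 0.915], 'force': [0.777, -0.172, -1.736], 'width': 8.938, 'gripper_force': 58.779}
twist z -0.0001 shift [-0.005, 0.214, 0.012]
twist z -0.0 shift [0.2, 0.0, 0.0]
```

```bash
python3 -m jog '{"claw":[0,0,0,0,0,0],"xyz":[[0,0.054,0.005],[0,0.054,0.005],[0,0.053,0.005],[0,0.053,0.005],[0,0,0],[0,0,0]],"twist":[[0,0,0],[0,0,0],[0,0,0],[0,0,0],[0,0,0],[0,0,0]]}'
python3 -m jog '{"claw":[0,0,0,0,0],"xyz":[[0.05,0,0],[0.05,0,0],[0.05,0,0],[0,0,0],[0,0,0]],"twist":[[0,0,0],[0,0,0],[0,0,0],[0,0,0],[0,0,0]]}'
python3 -c "
from h import *
go(blk(-25,-32,30))"
```

```text
clock: 51.9
eef_pos: [583.8, 218.0, 29.8]
tool_rot: [-3.141, 0.0, 0.915]
force: [-0.2, -0.3, -1.5]
width: 9.2
gripper_force: 58.7
clock: 52.52
eef_pos: [593.0, 229.8, 29.8]
tool_rot: [-3.142, 0.0, 0.915]
force: [0.4, -0.1, -1.7]
width: 9.0
gripper_force: 58.8
twist z -0.0001 shift [0.399, 0.004, -0.002]
```

```bash
python3 -m jog '{"claw":[0,0,0,0,0,0,0],"xyz":[[0.06,0,0],[0.07,0,0],[0.07,0,0],[0.07,0,0],[0.06,0,0],[0,0,0],[0,0,0]],"twist":[[0,0,0],[0,0,0],[0,0,0],[0,0,0],[0,0,0],[0,0,0],[0,0,0]]}'
```

```text
clock: 53.4
eef_pos: [613.1, 255.7, 29.8]
tool_rot: [-3.142, 0.001, 0.914]
force: [0.0, 0.1, -1.8]
width: 8.9
gripper_force: 58.8
```

Free so far. I'll creep on until it touches the end of the slot.

```bash
for i in 1; do python3 -m jog '{"claw":[0,0,0,0,0],"xyz":[[0.02,0,0],[0.02,0,0],[0.02,0,0],[0,0,0],[0,0,0]],"twist":[[0,0,0],[0,0,0],[0,0,0],[0,0,0],[0,0,0]]}'; done
python3 -m jog '{"claw":[0,0,0,0],"xyz":[[0.02,0,0],[0.02,0,0],[0,0,0],[0,0,0]],"twist":[[0,0,0],[0,0,0],[0,0,0],[0,0,0]]}'
```

```text
clock: 54.02
eef_pos: [616.9, 260.7, 29.9]
tool_rot: [-3.142, 0.0, 0.915]
force: [-0.3, -0.1, -2.1]
width: 9.5
gripper_force: 58.8
clock: 54.52
eef_pos: [618.7, 262.8, 29.7]
tool_rot: [-3.141, 0.002, 0.914]
force: [-3.1, -4.3, 0.7]
width: 8.9
gripper_force: 59.1
```

```bash
python3 -m jog '{"claw":[0,0,0,0],"xyz":[[0,0,0.01],[0,0,0.01],[0,0,0],[0,0,0]],"twist":[[0,0,0],[0,0,0],[0,0,0],[0,0,0]]}'
python3 -m jog '{"claw":[0.2,0.3,0.4,0.4,0.4,0.4,0.4],"xyz":[[0,0,0],[0,0,0],[0,0,0],[0,0,-0.2],[0,0,-0.4],[0,0,-0.4],[0,0,0]],"twist":[[0,0,0],[0,0,0],[0,0,0],[0,0,0],[0,0,0],[0,0,0],[0,0,0]]}'
python3 - <<'E'
from h import *
st()
t=snap('top','pics/t10.png'); s=snap('scene','pics/s10.png')
# rib of blue in slot: expect centre
r=blk(-25,-32,0)
for n,I in(('top',t),('scene',s)):
    a=I['color'].astype(int); m=(a[...,2]>a[...,0]+40)&(a[...,2]>a[...,1]+25); q=w2px(I,[r[0],r[1],47]); v,u=np.nonzero(m); k=np.hypot(u-q[0],v-q[1])<25; print(n,q.round(1),u[k].mean(),v[k].mean(),k.sum())
for c in('top','scene'): print(c,[(np.round(b['rect'],1).tolist(),round(b['score'],2)) for b in optics.boxes_of(c,'blade1')], 'orange brass',brass('top',(211,234),30))
go((386,291.5,100,.73),(386,291.5,15,.73))
E
```

```text
clock: 55.02
eef_pos: [618.8, 262.8, 28.0]
tool_rot: [-3.141, 0.002, 0.914]
force: [-4.5, -4.3, 0.7]
width: 9.1
gripper_force: 59.4
clock: 55.9
eef_pos: [622.5, 264.4, 133.2]
tool_rot: [3.137, -0.007, 0.915]
force: [0.9, -0.6, -1.0]
width: 34.0
gripper_force: 0.0
{'clock': 55.9, 'qpos': [-0.78, 0.855, 0.626, 1.546, -0.586, 0.926, -0.618], 'eef_pos': [622.497, 264.426, 133.215], 'tool_rot': [3.137, -0.007, 0.915], 'force': [0.949, -0.648, -1.009], 'width': 33.973, 'gripper_force': 0.0}
top [233.6 171.2] 232.64814814814815 170.24074074074073 54
scene [354.5 293.2] 354.57575757575756 295.6161616161616 99
top [([165.7, 279.8, 31.8, 19.2], 0.79), ([203.3, 227.9, 32.7, 34.5], 0.78), ([284.7, 122.5, 53.5, 35.2], 0.68), ([224.1, 161.2, 19.9, 21.1], 0.57), ([216.1, 277.0, 34.1, 31.7], 0.55)] orange brass [214.8 240.3  69. ]
scene [([438.9, 224.0, 22.7, 32.7], 0.95), ([471.1, 257.6, 41.6, 33.3], 0.87), ([344.2, 287.6, 22.6, 23.6], 0.85), ([417.6, 249.0, 18.5, 43.5], 0.67)] orange brass [214.8 240.3  69. ]
twist z 0.0588 shift [-1.549, -1.757, 0.269]
twist z -0.0 shift [0.0, -0.0, 0.85]
```

```bash
python3 -m jog '{"claw":[1,1,1,1,1,1,1,1,1],"xyz":[[0,0,0],[-0.258,-0.293,0],[-0.258,-0.293,0],[-0.258,-0.293,0],[-0.258,-0.293,0],[-0.258,-0.293,0],[-0.258,-0.293,0.15],[0,0,0.12],[0,0,0]],"twist":[[0,0,0.055],[0,0,0],[0,0,0],[0,0,0],[0,0,0],[0,0,0],[0,0,0],[0,0,0],[0,0,0]]}'
python3 - <<'E'
from h import *
st()
T=cv2.imread('pics/t9.png')[...,::-1].astype(int)
im=snap('top'); sc=snap('scene')
print('brass world',px2w(im,210.6,234.7,5).round(1))
S=sc['color'].astype(int)
q=w2px(sc,[438.7,339.9,5]); print('scene pred',q.round(1),'seen',brass('scene',q,12), px2w(sc,*brass('scene',q,12)[:2],5).round(1))
m=(S[...,0]>140)&(S[...,0]-S[...,2]>60)&(S[...,0]-S[...,1]>60); v,u=np.nonzero(m); k=np.hypot(u-428,v-259)<15; print('rib scene',u[k].mean(),v[k].mean(),k.sum(), px2w(sc,u[k].mean(),v[k].mean(),28).round(1))
a=T; m=(a[...,0]>120)&(a[...,0]-a[...,1]>50)&(a[...,0]-a[...,2]>70); v,u=np.nonzero(m); k=np.hypot(u-224,v-252)<10; print('rib top',u[k].mean(),v[k].mean(),k.sum(),px2w(im,u[k].mean(),v[k].mean(),42).round(1))
go((386,291.5,15,.73))
E
```

```text
clock: 57.32
eef_pos: [386.8, 288.7, 100.1]
tool_rot: [3.141, 0.001, 0.742]
force: [0.2, -0.3, -0.1]
width: 85.6
gripper_force: 0.0
{'clock': 57.325, 'qpos': [-1.1, 0.694, 0.611, 2.104, -0.746, 0.57, -0.773], 'eef_pos': [386.775, 288.658, 100.149], 'tool_rot': [3.141, 0.001, 0.742], 'force': [0.154, -0.263, -0.133], 'width': 85.597, 'gripper_force': 0.0}
brass world [436.8 337.7   5. ]
scene pred [426.7 286.4] seen [427.2 285.3  62. ] [435.4 338.5   5. ]
rib scene 427.79487179487177 255.43589743589743 39 [374.6 284.2  28. ]
rib top 220.69230769230768 249.76923076923077 13 [394.1 298.7  42. ]
twist z 0.0034 shift [0.004, -0.033, 0.862]
```

```bash
python3 -m jog '{"claw":[1,1,1,1,1],"xyz":[[-0.015,-0.03,0.25],[0,0,0.25],[0,0,0.25],[0,0,0.1],[0,0,0]],"twist":[[0,0,0],[0,0,0],[0,0,0],[0,0,0],[0,0,0]]}'
python3 -m jog '{"claw":[0,0,0,0,0,0,0],"xyz":[[0,0,0],[0,0,0],[0,0,0],[0,0,0],[0,0,0],[0,0,0],[0,0,0]],"twist":[[0,0,0],[0,0,0],[0,0,0],[0,0,0],[0,0,0],[0,0,0],[0,0,0]]}'
python3 -m jog '{"claw":[0,0,0,0,0,0],"xyz":[[0,0,-0.1],[0,0,-0.25],[0,0,-0.25],[0,0,-0.15],[0,0,0],[0,0,0]],"twist":[[0,0,0],[0,0,0],[0,0,0],[0,0,-0.029],[0,0,-0.026],[0,0,0]]}'
python3 -c "
from h import *
st(); go(blk(-85,32,90),blk(-85,32,31),blk(-25,32,31))"
```

```text
clock: 58.15
eef_pos: [383.8, 289.9, 15.8]
tool_rot: [-3.142, 0.0, 0.741]
force: [0.9, -0.0, 0.2]
width: 85.6
gripper_force: 0.0
clock: 59.02
eef_pos: [383.4, 290.3, 16.2]
tool_rot: [-3.141, -0.0, 0.742]
force: [-1.5, -0.2, 4.5]
width: 9.5
gripper_force: 59.6
clock: 59.78
eef_pos: [383.1, 290.2, 91.3]
tool_rot: [-3.141, -0.0, 0.914]
force: [0.9, 0.0, -2.2]
width: 9.0
gripper_force: 58.6
{'clock': 59.775, 'qpos': [-1.067, 0.693, 0.547, 2.114, -0.724, 0.526, -0.633], 'eef_pos': [383.111, 290.167, 91.283], 'tool_rot': [-3.141, -0.0, 0.914], 'force': [0.922, 0.032, -2.163], 'width': 8.975, 'gripper_force': 58.595}
twist z -0.0004 shift [0.6, 1.395, 0.013]
twist z -0.0 shift [0.0, -0.0, 0.59]
twist z -0.0 shift [0.6, 0.0, 0.0]
```

```bash
python3 -m jog '{"claw":[0,0,0,0,0,0,0],"xyz":[[0.12,0.279,0],[0.12,0.279,0],[0.12,0.279,0],[0.12,0.279,0],[0.12,0.279,0],[0,0,0],[0,0,0]],"twist":[[0,0,0],[0,0,0],[0,0,0],[0,0,0],[0,0,0],[0,0,0],[0,0,0]]}'
python3 - <<'E'
from h import *
st(); s=readout.read_state(); p=np.array(s['eef_pos']); y=s['tool_rot'][2]; e=np.array([np.cos(y),np.sin(y),0])
I=snap('scene'); q=w2px(I,p+e*71-[0,0,12]); print('pred',q.round(1),'per10mm',(w2px(I,p+e*81-[0,0,12])-q).round(2),'seen',brass('scene',q,14))
go(blk(-83,32,30.5))
E
```

```text
clock: 60.65
eef_pos: [529.1, 252.6, 90.3]
tool_rot: [-3.14, 0.002, 0.914]
force: [-0.9, 0.6, -1.7]
width: 9.2
gripper_force: 58.8
{'clock': 60.65, 'qpos': [-0.841, 0.804, 0.576, 1.827, -0.646, 0.71, -0.554], 'eef_pos': [529.132, 252.577, 90.295], 'tool_rot': [-3.14, 0.002, 0.914], 'force': [-0.867, 0.577, -1.684], 'width': 9.172, 'gripper_force': 58.828}
pred [383.3 288.4] per10mm [0.55 3.59] seen [383.9 288.1  83. ]
twist z 0.0 shift [0.024, 0.014, 0.6]
```

```bash
python3 -m jog '{"claw":[0,0,0,0,0,0],"xyz":[[0.012,0.005,0.15],[0,0,0.2],[0,0,0.15],[0,0,0.1],[0,0,0],[0,0,0]],"twist":[[0,0,0],[0,0,0],[0,0,0],[0,0,0],[0,0,0],[0,0,0]]}'
python3 -c "
from h import *
go(blk(-65,32,30.3),blk(-25,32,30.3))"
```

```text
clock: 61.5
eef_pos: [532.0, 253.1, 31.2]
tool_rot: [3.141, -0.0, 0.914]
force: [-0.5, -0.2, -0.6]
width: 9.0
gripper_force: 58.8
twist z -0.0002 shift [0.186, -0.01, 0.009]
twist z -0.0 shift [0.4, 0.0, 0.0]
```

```bash
python3 -m jog '{"claw":[0,0,0,0,0,0],"xyz":[[0.04,-0.01,0.008],[0.05,0,0],[0.05,0,0],[0.05,0,0],[0,0,0],[0,0,0]],"twist":[[0,0,0],[0,0,0],[0,0,0],[0,0,0],[0,0,0],[0,0,0]]}'
python3 -c "
from h import *
go(blk(-25,32,30.3))"
```

```text
clock: 62.25
eef_pos: [542.3, 268.7, 30.0]
tool_rot: [-3.142, 0.0, 0.915]
force: [-0.3, -0.5, -2.7]
width: 9.3
gripper_force: 58.8
twist z -0.0001 shift [0.4, 0.003, -0.003]
```

Entering freely, so I push on home.

```bash
python3 -m jog '{"claw":[0,0,0,0,0,0,0],"xyz":[[0.06,0,0],[0.07,0,0],[0.07,0,0],[0.07,0,0],[0.07,0,0],[0,0,0],[0,0,0]],"twist":[[0,0,0],[0,0,0],[0,0,0],[0,0,0],[0,0,0],[0,0,0],[0,0,0]]}'
python3 -m jog '{"claw":[0,0,0,0,0],"xyz":[[0.02,0,0],[0.02,0,0],[0.02,0,0],[0,0,0],[0,0,0]],"twist":[[0,0,0],[0,0,0],[0,0,0],[0,0,0],[0,0,0]]}'
python3 -m jog '{"claw":[0,0,0],"xyz":[[0.015,0,0],[0,0,0],[0,0,0]],"twist":[[0,0,0],[0,0,0],[0,0,0]]}'
```

```text
clock: 63.12
eef_pos: [563.0, 295.5, 30.0]
tool_rot: [-3.142, 0.001, 0.914]
force: [0.7, -0.7, -2.0]
width: 9.2
gripper_force: 58.8
clock: 63.75
eef_pos: [566.8, 300.6, 30.0]
tool_rot: [-3.142, 0.0, 0.915]
force: [0.4, 0.2, -2.1]
width: 8.9
gripper_force: 58.9
clock: 64.12
eef_pos: [566.9, 300.6, 29.9]
tool_rot: [-3.141, 0.002, 0.914]
force: [-3.4, -4.2, 0.8]
width: 9.1
gripper_force: 59.2
```

```bash
python3 -m jog '{"claw":[0,0,0,0.2,0.3,0.35,0.35],"xyz":[[0,0,0.01],[0,0,0.01],[0,0,0],[0,0,0],[0,0,0],[0,0,0],[0,0,0]],"twist":[[0,0,0],[0,0,0],[0,0,0],[0,0,0],[0,0,0],[0,0,0],[0,0,0]]}'
python3 -m jog '{"claw":[0.35,0.35,0.35,0.35,0.35,0.35,0.35,0.35,0.35],"xyz":[[0,0,-0.2],[0,0,-0.4],[0,0,-0.4],[0,0,-0.4],[-0.4,-0.3,0],[-0.4,-0.3,0],[-0.4,-0.3,0],[0,0,0],[0,0,0]],"twist":[[0,0,0],[0,0,0],[0,0,0],[0,0,0],[0,0,0],[0,0,0],[0,0,0],[0,0,0],[0,0,0]]}'
python3 - <<'E'
from h import *
st()
t=snap('top','pics/t11.png'); s=snap('scene','pics/s11.png')
def cen(I,m,q,rad):
    v,u=np.nonzero(m); k=np.hypot(u-q[0],v-q[1])<rad; return (np.round([u[k].mean(),v[k].mean()],1).tolist(),int(k.sum())) if k.any() else None
for n,I in(('top',t),('scene',s)):
    a=I['color'].astype(int); bl=(a[...,2]>a[...,0]+40)&(a[...,2]>a[...,1]+25); og=(a[...,0]>140)&(a[...,0]-a[...,1]>50)&(a[...,0]-a[...,2]>70)
    for nm,m,y in(('blue',bl,-32),('orange',og,32)): r=blk(-25,y,47); q=w2px(I,[r[0],r[1],47]); print(n,nm,'pred',q.round(1),cen(I,m,q,22))
for c,l in(('top','bolt'),('top','guide'),('scene','bolt'),('scene','weight1'),('top','brush'),('scene','oilcan'),('scene','cup'),('scene','wheel'),('top','starknob'),('top','screwdriver')):
    print(c,l,[(np.round(b['rect']).astype(int).tolist(),round(b['score'],2)) for b in optics.boxes_of(c,l)][:5])
d=cv2.absdiff(cv2.imread('pics/s9.png'),cv2.imread('pics/s11.png')).sum(2); print('scene diff weights/bolt area',(d[115:200,225:290]>60).sum(),(d[232:290,245:302]>60).sum())
E
```

```text
clock: 65.0
eef_pos: [567.9, 302.1, 28.2]
tool_rot: [3.141, -0.001, 0.915]
force: [-0.6, -0.2, 0.3]
width: 30.1
gripper_force: 0.0
clock: 66.12
eef_pos: [424.6, 262.3, 169.4]
tool_rot: [3.141, -0.003, 0.915]
force: [0.2, 0.5, -0.5]
width: 29.7
gripper_force: 0.0
{'clock': 66.125, 'qpos': [-1.064, 0.597, 0.688, 2.013, -0.569, 0.726, -0.679], 'eef_pos': [424.596, 262.309, 169.385], 'tool_rot': [3.141, -0.003, 0.915], 'force': [0.246, 0.47, -0.473], 'width': 29.657, 'gripper_force': 0.0}
top blue pred [233.6 171.2] ([232.6, 170.2], 54)
top orange pred [220. 189.] ([219.0, 188.1], 53)
scene blue pred [354.5 293.2] ([354.6, 295.6], 99)
scene orange pred [381.2 292.8] ([381.2, 293.1], 86)
top bolt [([288, 133, 24, 12], 0.75)]
top guide [([285, 122, 51, 34], 0.58)]
scene bolt [([272, 242, 18, 38], 0.66)]
scene weight1 [([328, 139, 22, 41], 0.96), ([256, 154, 24, 42], 0.89), ([343, 160, 23, 41], 0.6), ([269, 133, 15, 39], 0.57), ([267, 142, 16, 46], 0.57)]
top brush [([260, 176, 43, 23], 0.85)]
scene oilcan [([275, 287, 23, 43], 0.92), ([374, 284, 13, 26], 0.17)]
scene cup [([427, 310, 34, 45], 0.83)]
scene wheel [([213, 216, 31, 24], 0.69)]
top starknob [([378, 236, 14, 16], 0.69)]
top screwdriver [([420, 173, 24, 6], 0.84)]
scene diff weights/bolt area 42 0
```

```bash
python3 -c "
from h import *
print(order.finish_job())"
```

```text
the job is handed in; nothing more can be done
None
```

I handed the job in at about 66 s of the 210 s: bolt in the locked pocket, all three weights hanging released on the crossbar, both blades pushed home in their own slots, and no bystander moved that I could detect. The hand-in returned no verdict.

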